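String the stoneware beads on the rod and hang them on the rack

ROBOT

A 6-joint arm with a two-finger parallel gripper is mounted at the origin on the work surface; the furniture and walls round the work are solid. World frame = base frame: x ahead of the robot, y to its left, z up, the work surface at z = 0. Lengths are in m, angles in rad, forces in N, time in s.
With the tool pointing down it reaches from about 0.35 to 0.85 m from the base axis. Payload 8.1 kg.
Tool frame: the origin (TCP) lies at the very end of the fingers, on their centre line; the grasp point (between the pads) lies behind it (env.pinch_z is the z of the grasp point in the tool frame, in m); z points along the fingers, y is the line along which they close (so a half turn about z gives the same grasp; the last joint's range is limited). The gripper opens to 85 mm and grips with 20 to 120 N. Pads are 22 mm wide; open, the fingers measure 114 mm over their backs; the gripper's body (76 mm by 85 mm) begins 54 mm behind the grasp point. The pads swing forward as they close: fully open they stand 13 mm farther back than shut.
Start: joints at [1.163, 0.13, 1.488, -0, 1.523, -0.085], TCP at [0.19, 0.569, 0.199] pointing down, gripper open.
Joint ranges: [-2.96, 2.96], [-0.89, 2.26], [0.02, 2.5], [-1.34, 4.48], [0, 2.73], [-2.66, 2.66]. Speed limits (rad/s): [2.39, 2.39, 2.79, 3.14, 3.14, 3.14].

INTERFACE

Orientations are given as a 3x3 rotation matrix whose columns are the frame's x, y, z axes.
In Python, from rig import observe, imaging, env gives the robot as it stands. The module is installed in compiled form; this text tells all that it offers.
- The arm moves only by the shell command python3 -m handwheel 'ROWS' [OPENING] [FORCE]. ROWS is a JSON object of lists of equal length, an entry for each row: "delta_pos": the shift along the tool's x, y, z as a fraction of full scale, a list of three; "dr": the turn, a rotation vector about the tool's x, y, z as a fraction of full scale, a list of three. A call has 1 to 20 rows; each row is the pose to reach, as a shift and turn from the pose commanded when the call began, along the tool's axes at that moment, turning the shorter way round; what a row does not reach only later rows make up. Full scale, the value 1, is 0.2 m for a shift and 180 degrees for a turn. A row lasts 1/8 s, in which the tool goes at most 62.5 mm and 10.7 degrees, less where a joint would pass 70% of its speed; a pose out of reach is approached as far as the arm can. A call with a number of a shift or a turn outside -1 to 1 is refused whole. A call with a gripper value outside its range is refused whole. OPENING is the gripper command: -1 is shut, 1 is fully open, values between are in proportion, set as the call begins (- or left out, the last holds). The fingers move at their own pace and stop on an object; FORCE is the grip in N (left out, the last holds). Time passes only in rows, so rows that repeat a pose let the fingers close. It gives the time, the measured TCP pose, the force, the opening and the grip force at its end, in the units of the state.
- observe(): the state, without advancing time (a new reading comes with each control period).
- imaging.read_camera(name): name is "scene" or "top" or "wrist"; returns a dict with "image" (400x640x3 uint8, blue, green, red), "camera_matrix" (3x3 intrinsics, pixels), "D" ([k1, k2, p1, p2, k3] as OpenCV has them; the pictures are not rectified), "position" and "orientation" of the camera in the world. Camera axes: x right, y down, z forward; pixel columns grow to the right and rows downward; lengths in m; the calibration is good to about 2 mm. A picture is of the moment at which its call begins. There is no depth.
- env.close_job(): hands the job in; it is judged then, once.
The state is a dict: "t": time; "joints": joint angles; "joint_velocities": joint speeds; "tau": joint torques, N m; "position": TCP position; "tool_rot": TCP orientation; "wrist_force": force on the tool from outside, world axes, zero at the start; "moment": the same for the moment, N m; "finger_gap": finger opening in m; "grip_force": force on a finger pad.
Only numpy, scipy, OpenCV 4.12 (cv2) and the standard library are available. Lean on these libraries where they do the work, as an engineer would, in place of code of your own. Each camera call takes 0.05 s, during which the arm holds its last target. There are 200 camera calls.

TASK

Take the threading rod by its wooden grip from the wire rack, run it up from the low end of the sloping trough through all three stoneware beads until you feel its collar bear on the trough's end board, and lift the beads off together on the rod. Lay the loaded rod back level in both forks of the rack, beads hanging between the forks, and let go. Push gently, the beads chip if rammed, and they are cleaned ready for glaze: the gripper and arm must not touch them, none may be dropped, and the mug, cup and pot standing about are to be left where they are.

Things in the scene. Friction and masses are not known exactly. Their poses are not given: they have to be found in the camera images.
- rod_grip (a point): centre of the threading rod's wooden grip; x runs along the rod to the tip. Grip: flat-sided, 60 mm long (x), 22 mm wide (y, to pinch), 30 mm deep (z). Along x from here: grip to 30 mm, 16 mm steel bar to 58, collar of 40 mm diameter 58 to 64, bar to the tip at 226, its end bevelled to 13 mm over the last 6. Loose, 0.13 kg. At the start it lies level in the rack's forks, 100 mm up, grip outside the fork nearer the robot
- rod: the threading rod; origin and axes as rod_grip
- rod_collar (a point): centre of the front face of the rod's collar, 64 mm from the grip's centre towards the tip; axes as rod_grip
- rod_mid (a point): point on the rod's axis 122 mm from the grip's centre towards the tip, half-way between the places where the bar lies in the forks (44 and 200 mm from the grip's centre); axes as rod_grip
- rod_tip (a point): the rod's bevelled end, on its axis, 226 mm from the grip's centre; axes as rod_grip
- rack_mid (a point): middle of the fixed rod rack: where the rod's middle lies when the rod rests in both forks, 100 mm above the bench. x (level) runs from fork to fork. The forks are V's of 6 mm steel wire on thin posts, 78 mm either side along x, 52 mm wide at their tops, which stand 12 mm above this point; base board 206 x 92 x 14 mm. The rod may lie either way round
- trough: the fixed plywood bead trough; origin on the bench under its low end, z up, x level, pointing the way it climbs. A right-angled V climbing at 25 degrees, a 10 mm end board across each end, 126 mm apart. The boards end 11.5 mm under the bead line: the rod passes over them, beads and collar do not. Base board 175 x 100 x 12 mm
- trough_mouth (a point): point on the bead line (the common axis of the beads' outsides) over the outer face of the low end board, 160 mm above the bench; axes as trough. From here the bead line climbs at 25 degrees towards x. Along it: low end board 0 to 10 mm, bead centres about 31, 72 and 113 mm, high end board 136 to 146 mm; with the rod fully in, its collar's front is at 0
- bead_0_centre (a point): one of three alike terracotta-coloured stoneware beads: a thick tube, 60 mm diameter, 38 mm long, two fine grooves, a plain 21 mm bore right through, 2 mm off centre, which way differs from bead to bead; 40 to 85 g. Point at the centre of its outside; z along the bore. The three lie loose on their sides in the trough, 3 mm apart; this one is lowest at first
- bead_1_centre (a point): one of three alike terracotta-coloured stoneware beads: a thick tube, 60 mm diameter, 38 mm long, two fine grooves, a plain 21 mm bore right through, 2 mm off centre, which way differs from bead to bead; 40 to 85 g. Point at the centre of its outside; z along the bore. The three lie loose on their sides in the trough, 3 mm apart; this one is in the middle at first
- bead_2_centre (a point): one of three alike terracotta-coloured stoneware beads: a thick tube, 60 mm diameter, 38 mm long, two fine grooves, a plain 21 mm bore right through, 2 mm off centre, which way differs from bead to bead; 40 to 85 g. Point at the centre of its outside; z along the bore. The three lie loose on their sides in the trough, 3 mm apart; this one is highest at first
- bead_0: the same bead; origin and axes as its centre point
- bead_1: the same bead; origin and axes as its centre point
- bead_2: the same bead; origin and axes as its centre point
- white_cup: white thrown cup, 72 mm in diameter, 98 mm high, a bystander; origin under its centre
- stone_pot: small grey-brown stoneware pot, 64 mm in diameter, 59 mm high, a bystander; origin under its centre
- tea_mug: green and white mug with a handle, 78 x 116 mm, 101 mm high, a bystander; origin under its centre
Things that resemble listed ones, but are neither listed nor needed, are in the scene too. Leave any blue or yellow look-alike of the bead_1 alone.

How it is judged:
On the way, in this order (a step that is already met when the one before it is completed fails the run):
1. the rod is through all three beads in the trough and its collar bears on the low end board (x of bead_0_centre in the frame of rod_grip between 0.074 and 0.195 m and y of bead_0_centre in the frame of rod_grip between -0.009 and 0.009 m and z of bead_0_centre in the frame of rod_grip between -0.009 and 0.009 m and x of bead_1_centre in the frame of rod_grip between 0.074 and 0.195 m and y of bead_1_centre in the frame of rod_grip between -0.009 and 0.009 m and z of bead_1_centre in the frame of rod_grip between -0.009 and 0.009 m and x of bead_2_centre in the frame of rod_grip between 0.074 and 0.195 m and y of bead_2_centre in the frame of rod_grip between -0.009 and 0.009 m and z of bead_2_centre in the frame of rod_grip between -0.009 and 0.009 m and distance between rod_collar and trough_mouth below 0.008 m and contact force between rod and trough above 1 N), for 0.1 s.
2. all three beads are on the rod and held on it together, lifted clear of the trough (x of bead_0_centre in the frame of rod_grip between 0.074 and 0.195 m and y of bead_0_centre in the frame of rod_grip between -0.009 and 0.009 m and z of bead_0_centre in the frame of rod_grip between -0.009 and 0.009 m and x of bead_1_centre in the frame of rod_grip between 0.074 and 0.195 m and y of bead_1_centre in the frame of rod_grip between -0.009 and 0.009 m and z of bead_1_centre in the frame of rod_grip between -0.009 and 0.009 m and x of bead_2_centre in the frame of rod_grip between 0.074 and 0.195 m and y of bead_2_centre in the frame of rod_grip between -0.009 and 0.009 m and z of bead_2_centre in the frame of rod_grip between -0.009 and 0.009 m and distance of each of bead_0_centre, bead_1_centre, bead_2_centre from where it was at the start of the episode above 0.035 m and contact force between each of bead_0, bead_1, bead_2 and trough below 0.01 N), for 0.2 s.
At the end, for the whole second after the job is handed in: The rod rests level in both forks of the rack, in line to 0.06 rad, its middle within 16 mm (level) and 6 mm (height) of the rack's middle, all three beads at rest on its bar, centres 74 to 195 mm from the grip's centre and within 9 mm of the rod's axis; nothing dropped or disturbed (x of bead_0_centre in the frame of rod_grip between 0.074 and 0.195 m and y of bead_0_centre in the frame of rod_grip between -0.009 and 0.009 m and z of bead_0_centre in the frame of rod_grip between -0.009 and 0.009 m and x of bead_1_centre in the frame of rod_grip between 0.074 and 0.195 m and y of bead_1_centre in the frame of rod_grip between -0.009 and 0.009 m and z of bead_1_centre in the frame of rod_grip between -0.009 and 0.009 m and x of bead_2_centre in the frame of rod_grip between 0.074 and 0.195 m and y of bead_2_centre in the frame of rod_grip between -0.009 and 0.009 m and z of bead_2_centre in the frame of rod_grip between -0.009 and 0.009 m and horizontal distance between rod_mid and rack_mid below 0.016 m and z of rod_mid in the frame of rack_mid between -0.006 and 0.006 m and angle between the x axis of rod_grip and the x axis of rack_mid, either way round below 0.06 rad and linear speed of each of bead_0, bead_1, bead_2 below 0.03 m/s); the robot touches nothing.
It fails at once if the rod was rammed against a bead or the trough (contact force between rod and bead_0 above 30 N or contact force between rod and bead_1 above 30 N or contact force between rod and bead_2 above 30 N or contact force between rod and trough above 30 N).
It fails at once if the gripper or the arm touched a bead (contact force between any of the fingers, the arm and bead_0 above 0.5 N or contact force between any of the fingers, the arm and bead_1 above 0.5 N or contact force between any of the fingers, the arm and bead_2 above 0.5 N).
It fails at once if a bead was dropped (height (world z) of any of bead_0_centre, bead_1_centre, bead_2_centre below 0.06 m).
It fails at once if the mug, cup or pot was moved (distance of any of white_cup, stone_pot, tea_mug from where it was at the start of the episode above 0.03 m).
It also fails if it takes over 67 s, if anything falls off the work surface, if the arm or the gripper's body presses on something with over 40 N, if the wrist force passes 120 N, or if a joint passes its speed limit or range.

## Working session

There is one attempt and no reset: what is moved stays moved. The work goes in short steps, Python scripts to look and compute and a shell command to move; the robot and the scene stay as the last step left them, time stands still between calls to the robot, and variables do not carry over. Pictures are saved under pics/ and viewed, at most 10 in all, crops included, and the job is handed in when it is done.

```bash
mkdir -p pics; cat > h.py <<'E'
import numpy as np, cv2
from rig import observe, imaging, env
def snap(n,f):
    c=imaging.read_camera(n); cv2.imwrite(f'pics/{f}.png',c['image'])
    import pickle; pickle.dump(c,open(f'pics/{f}.pkl','wb')); return c
def load(f):
    import pickle; return pickle.load(open(f'pics/{f}.pkl','rb'))
def ray(c,uv):
    p=cv2.undistortPoints(np.array([[uv]],float),np.array(c['camera_matrix']),np.array(c['D']))[0,0]
    return np.array(c['position']),np.array(c['orientation'])@np.array([p[0],p[1],1.])
def atz(c,uv,z):
    o,d=ray(c,uv); return o+d*(z-o[2])/d[2]
def proj(c,P):
    R=np.array(c['orientation']);P=np.atleast_2d(P).astype(float)
    rv=cv2.Rodrigues(R.T)[0]; t=-R.T@np.array(c['position'])
    return cv2.projectPoints(P,rv,t,np.array(c['camera_matrix']),np.array(c['D']))[0][:,0]
E
python3 - <<'E'
from h import *
for n in ('scene','top'):
    c=snap(n,n+'0'); print(n,np.round(c['position'],3),np.round(c['orientation'],3).tolist(),np.round(c['camera_matrix'],1).tolist())
print(env.pinch_z,observe())
E
```

```text
scene [-0.302 -0.946  0.894] [[0.715, -0.386, 0.583], [-0.699, -0.372, 0.61], [-0.018, -0.844, -0.536]] [[432.4, 0.0, 318.4], [0.0, 432.4, 196.8], [0.0, 0.0, 1.0]]
top [ 0.416 -0.088  1.46 ] [[0.009, -0.997, 0.081], [-1.0, -0.008, 0.01], [-0.009, -0.081, -0.997]] [[417.2, 0.0, 316.8], [0.0, 417.2, 199.1], [0.0, 0.0, 1.0]]
-0.0187 {'t': 0.1, 'joints': array([ 1.16260168e+00,  1.31108714e-01,  1.48915608e+00,  3.65690964e-05,
        1.52298993e+00, -8.53907463e-02]), 'joint_velocities': array([ 5.66152560e-04, -2.12167515e-03, -3.13131943e-03, -7.96324549e-05,
        3.96968060e-05,  5.65026106e-06]), 'tau': array([ 6.34533153e-04, -5.70952392e+01, -5.01939511e+01, -4.46521390e-04,
        8.25797411e-03, -2.75851039e-05]), 'position': array([0.19008163, 0.56852792, 0.19794344]), 'tool_rot': array([[-9.48349048e-01,  3.17227998e-01, -6.93289544e-04],
       [ 3.17228705e-01,  9.48347861e-01, -1.51101240e-03],
       [ 1.78144218e-04, -1.65289851e-03, -9.99998618e-01]]), 'wrist_force': array([-0.02835801, -0.37092701,  0.52740632]), 'moment': array([ 0.0308692 , -0.01519025, -0.01334829]), 'grip_force': 0.0, 'finger_gap': 0.08553157049785953}
```

View pics/scene0.png

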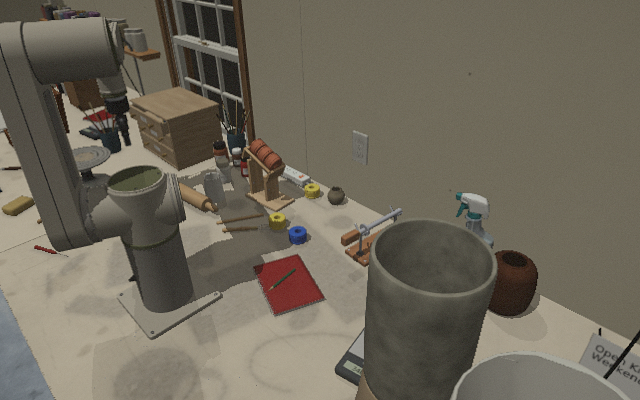

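View pics/top0.png

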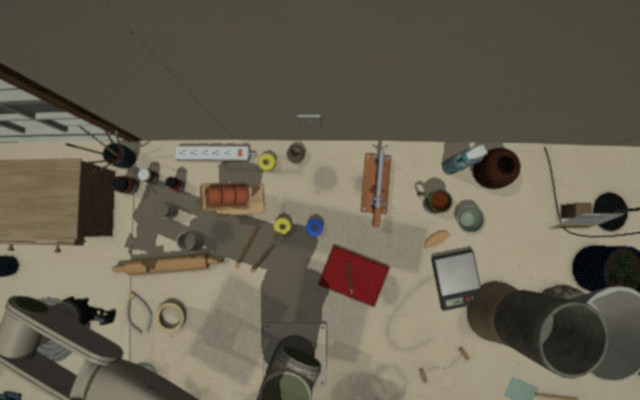

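The scene view shows three terracotta beads in the trough at about (265,155) and the rod on the rack at about (375,230). The blue (298,235) and yellow (277,221), (312,190) rings are the look-alikes. In the top view the trough is at (230,195) and the rack at (378,185), with the grip at (376,215). I'll enlarge both.

```bash
python3 - <<'E'
from h import *
a=load('scene0')['image'];b=load('top0')['image']
r=lambda im,x,y,w,h,s:cv2.resize(im[y:y+h,x:x+w],None,fx=s,fy=s,interpolation=cv2.INTER_CUBIC)
s1=r(a,225,125,100,95,4);s2=r(a,325,190,100,95,4)
cv2.imwrite('pics/cropS.png',np.hstack([s1,s2]))
t1=r(b,190,170,90,55,4);t2=r(b,340,145,70,90,6)
o=np.zeros((600,800,3),np.uint8);o[:220,:360]=t1;o[:540,370:790]=t2
cv2.imwrite('pics/cropT.png',o)
E
```

```text
(no output)
```

View pics/cropS.png

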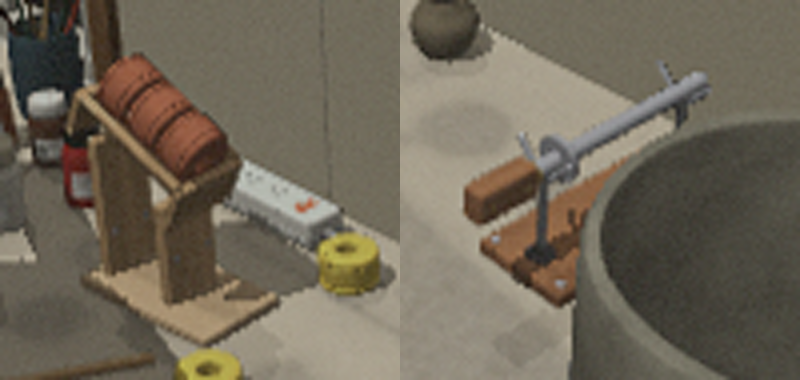

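View pics/cropT.png

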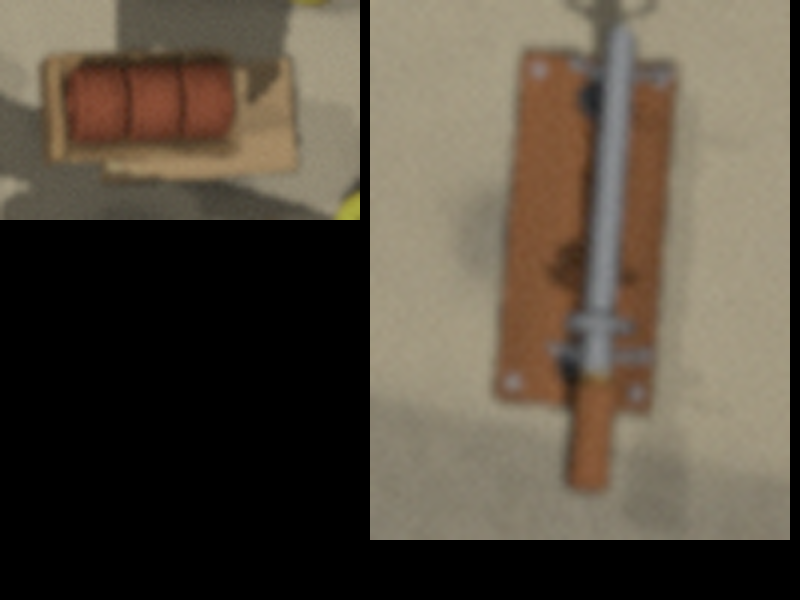

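The top crop shows the rod's tip at (382,150), its collar at (378.3,199) and the grip end at (376.2,226.7). The beads run from (207,195.5) at the high end to (249,195) at the low end. In the scene crop the trough climbs towards upper left (+y). The three terracotta tubes in the V are the beads; the blue and yellow rings are decoys. Now I'll triangulate.

```bash
cat >> h.py <<'E'
def tri(*cu):
    A=np.zeros((3,3));b=np.zeros(3)
    for c,uv in cu:
        o,d=ray(c,uv);d/=np.linalg.norm(d);M=np.eye(3)-np.outer(d,d);A+=M;b+=M@o
    p=np.linalg.solve(A,b);return p,[np.round(proj(c,p)[0]-uv,1).tolist() for c,uv in cu]
E
python3 - <<'E'
from h import *
s=load('scene0');t=load('top0')
for n,uv in dict(gripend=(376.2,226.7),border=(377.3,207.5),collar=(378.3,199.2),tip=(382,150)).items(): print(n,atz(t,uv,.1).round(4))
print(tri((t,(378.3,199.2)),(s,(364.25,229.5))),tri((t,(382,150)),(s,(401.2,210))))
# trough fit: bead silhouettes in both views
# top crop corner points of base board T1: right end (297,62),(293,172)
for uv in ((190+297/4,170+58/4),(190+293/4,170+173/4)): print('base R',atz(t,uv,.012).round(4))
for uv in ((190+42/4,170+57/4),(190+48/4,170+162/4)): print('high board top?',atz(t,uv,.21).round(4))
print('bead ends', atz(t,(207,195.5),.22).round(4),atz(t,(248.75,195),.195).round(4))
# scene base corner right (275,300), front (205,342), left (85,280)
for uv in ((275,298),(205,340),(85,280)): print('sbase',atz(s,(225+uv[0]/4,125+uv[1]/4),.006).round(4))
E
```

```text
gripend [ 0.4389 -0.2689  0.1   ]
border [ 0.5016 -0.2726  0.1   ]
collar [ 0.5288 -0.276   0.1   ]
tip [ 0.6924 -0.289   0.1   ]
(array([ 0.52884543, -0.27592979,  0.10122326]), [[0.0, -0.0], [-0.1, 0.0]]) (array([ 0.69379024, -0.29045921,  0.09917778]), [[0.4, -0.4], [-0.5, 0.1]])
base R [0.5844 0.1108 0.012 ]
base R [0.4836 0.1123 0.012 ]
high board top? [0.5609 0.2793 0.21  ]
high board top? [0.4809 0.272  0.21  ]
bead ends [0.5258 0.2552 0.22  ] [0.5305 0.1327 0.195 ]
sbase [0.587  0.1199 0.006 ]
sbase [0.4948 0.1128 0.006 ]
sbase [0.48   0.2771 0.006 ]
```

```bash
cat >> h.py <<'E'
from scipy.spatial.transform import Rotation as Ro
def Rt(yaw,pitch=0):
    """tool x along rod heading yaw, climbing pitch (deg); tool y level, z down-ish"""
    y,p=np.radians(yaw),np.radians(pitch)
    x=np.array([np.cos(y)*np.cos(p),np.sin(y)*np.cos(p),np.sin(p)]); yy=np.array([np.sin(y),-np.cos(y),0])
    return np.c_[x,yy,np.cross(x,yy)]
def plan(wps,p=None,R=None):
    s=observe(); p=np.array(s['position']) if p is None else p; R=np.array(s['tool_rot']) if R is None else R
    for P,Q in wps:
        P=np.array(P)
        d=R.T@(P-p)/.2; r=Ro.from_matrix(R.T@Q).as_rotvec()/np.pi
        n=max(np.linalg.norm(P-p)/.0625,np.linalg.norm(r)*180/10.7)
        print('d',d.round(4).tolist(),'dr',r.round(4).tolist(),'rows>=%.1f'%n); p,R=P,Q
E
python3 - <<'E'
from h import *
plan([((.24,.42,.33),Rt(128)),((.30,.25,.35),Rt(95)),((.34,.08,.35),Rt(61)),((.38,-.1,.33),Rt(28)),((.42,-.27,.26),Rt(-4.7))])
E
```

```text
d [-0.4722, -0.6262, -0.6593] dr [-0.0005, 0.0001, 0.1861] rows>=3.3
d [-0.8545, -0.2869, -0.1] dr [0.0, 0.0, 0.1833] rows>=3.1
d [-0.8642, 0.1252, 0.0] dr [0.0, 0.0, 0.1889] rows>=3.2
d [-0.6902, 0.6113, 0.1] dr [0.0, 0.0, 0.1833] rows>=3.1
d [-0.2225, 0.8444, 0.35] dr [0.0, 0.0, 0.1817] rows>=3.1
```

```bash

python3 -m handwheel '{"delta_pos":[[-0.24,-0.31,-0.33],[-0.47,-0.63,-0.66],[-0.47,-0.63,-0.66],[-0.47,-0.63,-0.66]],"dr":[[0,0,0.06],[0,0,0.12],[0,0,0.186],[0,0,0.186]]}' 1 40
python3 -m handwheel '{"delta_pos":[[-0.28,-0.1,-0.03],[-0.56,-0.2,-0.06],[-0.85,-0.29,-0.1],[-0.85,-0.29,-0.1]],"dr":[[0,0,0.05],[0,0,0.1],[0,0,0.15],[0,0,0.183]]}'
python3 -m handwheel '{"delta_pos":[[-0.28,0.04,0],[-0.56,0.08,0],[-0.86,0.125,0],[-0.86,0.125,0]],"dr":[[0,0,0.05],[0,0,0.1],[0,0,0.15],[0,0,0.189]]}'
python3 -m handwheel '{"delta_pos":[[-0.23,0.2,0.03],[-0.46,0.4,0.06],[-0.69,0.61,0.1],[-0.69,0.61,0.1]],"dr":[[0,0,0.05],[0,0,0.1],[0,0,0.15],[0,0,0.183]]}'
python3 -m handwheel '{"delta_pos":[[-0.07,0.28,0.12],[-0.15,0.56,0.24],[-0.22,0.84,0.35],[-0.22,0.84,0.35],[-0.22,0.84,0.35]],"dr":[[0,0,0.05],[0,0,0.1],[0,0,0.15],[0,0,0.182],[0,0,0.182]]}'
python3 -c "
from h import *
c=snap('wrist','w1');print(observe()['position'],observe()['tool_rot'].round(3).tolist(),observe()['wrist_force'],c['position'],c['orientation'].round(3).tolist(),c['camera_matrix'].tolist())"
```

```text
t: 0.6
position: [0.2407, 0.4187, 0.3343]
tool_rot: [[-0.613, 0.79, 0.003], [0.79, 0.613, 0.004], [0.001, 0.005, -1.0]]
wrist_force: [0.3, 0.7, -0.0]
finger_gap: 0.0851
grip_force: 0.0
t: 1.1
position: [0.3001, 0.2471, 0.3507]
tool_rot: [[-0.08, 0.997, 0.001], [0.997, 0.08, -0.0], [-0.001, 0.001, -1.0]]
wrist_force: [0.5, 0.6, -0.4]
finger_gap: 0.0848
grip_force: 0.0
t: 1.6
position: [0.3394, 0.077, 0.3496]
tool_rot: [[0.494, 0.869, -0.002], [0.869, -0.494, -0.001], [-0.002, -0.001, -1.0]]
wrist_force: [-0.0, 1.0, -0.0]
finger_gap: 0.0853
grip_force: 0.0
t: 2.1
position: [0.3781, -0.1022, 0.3281]
tool_rot: [[0.886, 0.464, -0.005], [0.464, -0.886, 0.001], [-0.004, -0.003, -1.0]]
wrist_force: [-0.2, 1.2, -0.6]
finger_gap: 0.0852
grip_force: 0.0
t: 2.72
position: [0.4187, -0.2676, 0.2588]
tool_rot: [[0.997, -0.08, -0.003], [-0.08, -0.997, 0.003], [-0.003, -0.002, -1.0]]
wrist_force: [-0.5, 0.4, -0.1]
finger_gap: 0.0851
grip_force: 0.0
[ 0.4189988  -0.26733095  0.25981466] [[0.997, -0.078, -0.001], [-0.078, -0.997, 0.001], [-0.001, -0.001, -1.0]] [ 0.48718213 -0.70562636  0.10998886] [ 0.49764567 -0.27543643  0.43359952] [[-0.079, -0.948, -0.309], [-0.997, 0.074, 0.027], [-0.002, 0.31, -0.951]] [[296.0825741833391, 0.0, 321.18621791338734], [0.0, 296.0825741833391, 191.16061480849973], [0.0, 0.0, 1.0]]
```

View pics/w1.png

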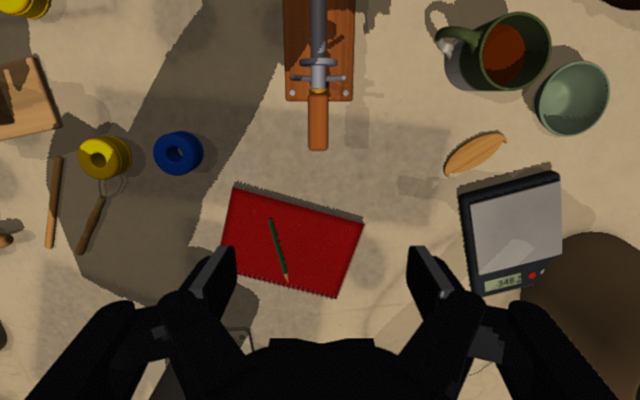

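The wrist view shows the grip at (317.5, 93–150), the collar at (319,63) and the rack wires at (318,77). The mug is at (515,55) and well clear.

```bash
python3 - <<'E'
from h import *
c=load('w1')
for n,uv,z in (('endtop',(317.5,131),.115),('endbot',(317.5,150),.085),('border',(318,93),.115),('collar',(319.3,63),.1),('bar',(319,15),.1)): print(n,atz(c,uv,z).round(4))
d=np.array([np.cos(np.radians(-4.7)),np.sin(np.radians(-4.7)),0])
g=np.array([.4685,-.2715,.1])
print(proj(c,[g+d*30+[0,0,.015]*0,g+.03*d+[0,0,.015],g-.03*d+[0,0,.015],g-.03*d-[0,0,.015],g+.061*d,g+.09*d]).round(1))
g=np.array([.468,-.2715,.0813])
plan([((.468,-.2715,.14),Rt(-4.7)),(g,Rt(-4.7))])
E
```

```text
endtop [ 0.4615 -0.2679  0.115 ]
endbot [ 0.4359 -0.2653  0.085 ]
border [ 0.5    -0.2716  0.115 ]
collar [ 0.5299 -0.2752  0.1   ]
bar [ 0.5751 -0.2786  0.1   ]Traceback (most recent call last):
  File "<stdin>", line 6, in <module>
ValueError: operands could not be broadcast together with shapes (3,) (0,)
```

```bash
python3 - <<'E'
from h import *
plan([((.468,-.270,.14),Rt(-5)),((.468,-.270,.0813),Rt(-5))])
E
```

```text
d [0.2462, -0.0049, 0.5987] dr [-0.0004, 0.0005, 0.0031] rows>=2.1
d [0.0, 0.0, 0.2935] dr [0.0, 0.0, 0.0] rows>=0.9
```

```bash

python3 -m handwheel '{"delta_pos":[[0.12,0,0.3],[0.246,-0.005,0.6],[0.246,-0.005,0.6],[0.246,-0.005,0.75],[0.246,-0.005,0.892],[0.246,-0.005,0.892]],"dr":[[0,0,0],[0,0,0.003],[0,0,0.003],[0,0,0.003],[0,0,0.003],[0,0,0.003]]}'
python3 -m handwheel '{"delta_pos":[[0,0,0],[0,0,0],[0,0,0],[0,0,0],[0,0,0],[0,0,0],[0,0,0],[0,0,0]],"dr":[[0,0,0],[0,0,0],[0,0,0],[0,0,0],[0,0,0],[0,0,0],[0,0,0],[0,0,0]]}' -1 60
```

```text
t: 3.52
position: [0.4675, -0.2698, 0.0826]
tool_rot: [[0.996, -0.088, -0.001], [-0.088, -0.996, 0.001], [-0.001, -0.001, -1.0]]
wrist_force: [0.1, 0.6, 0.3]
finger_gap: 0.0856
grip_force: 0.0
t: 4.53
position: [0.4682, -0.2707, 0.0824]
tool_rot: [[0.996, -0.09, -0.0], [-0.09, -0.996, 0.0], [-0.0, -0.0, -1.0]]
wrist_force: [0.7, -0.6, 0.1]
finger_gap: -0.0003
grip_force: 0.0
```

```bash
python3 - <<'E'
from h import *
c=snap('wrist','w2');a=snap('scene','s2');a=a['image']
print(observe()['finger_gap'])
i=c['image'][0:400,160:480]
j=cv2.resize(a[160:290,300:450],None,fx=3,fy=3)
o=np.zeros((400,780,3),np.uint8);o[:,:320]=i;o[:390,325:775]=j;cv2.imwrite('pics/g2.png',o)
E
```

```text
-3.940308084584628e-05
```

View pics/g2.png

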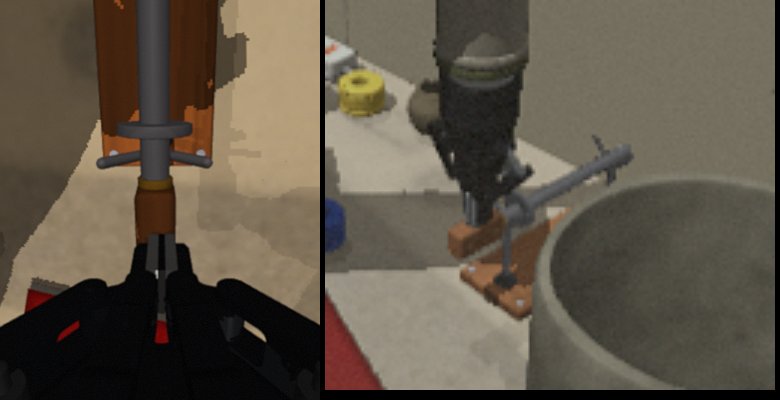

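The pads shut on nothing. The scene panel shows the finger ends at panel (480,222), about at the grip's top edge. The wrist panel shows the grip still in line, at (155,180–240). I'll check the heights numerically.

```bash
python3 - <<'E'
from h import *
s=load('s2');w=load('w2');t=observe();p=t['position'];print(p)
f=lambda c,P,o,k:np.round((proj(c,P)-o[0])*k+o[1],0).tolist()
S=lambda P:f(s,P,np.array([[300,160],[325,0]]),3)
W=lambda P:f(w,P,np.array([[160,0],[0,0]]),1)
for z in (.0824,.1,.115,.13): print(z,S([p[0],p[1],z]),W([p[0],p[1],z]))
d=np.array([np.cos(np.radians(-5)),np.sin(np.radians(-5)),0]);n=np.array([-d[1],d[0],0])
g=np.array([.468,-.27,.1])
for nm,P in dict(endtop_c=g-.03*d+[0,0,.015]-.011*n,endbot_c=g-.03*d-[0,0,.015]-.011*n,endbot_f=g-.03*d-[0,0,.015]+.011*n,front_top=g+.03*d+[0,0,.015]-.011*n,collar=g+.061*d,tip=g+.226*d).items(): print(nm,S(P),W(P))
E
```

```text
[ 0.46818402 -0.27071788  0.08246554]
0.0824 [[473.0, 248.0]] [[159.0, 224.0]]
0.1 [[474.0, 234.0]] [[159.0, 236.0]]
0.115 [[474.0, 222.0]] [[159.0, 249.0]]
0.13 [[474.0, 209.0]] [[159.0, 264.0]]
endtop_c [[458.0, 239.0]] [[177.0, 296.0]]
endbot_c [[458.0, 263.0]] [[175.0, 267.0]]
endbot_f [[443.0, 252.0]] [[142.0, 267.0]]
front_top [[503.0, 214.0]] [[179.0, 197.0]]
collar [[517.0, 209.0]] [[157.0, 132.0]]
tip [[626.0, 150.0]] [[155.0, -271.0]]
```

```bash
python3 - <<'E'
from h import *
w=load('w1');p=np.array([.419,-.2673,.2598])
R=Rt(-4.5)
for back in (0,-.013,-.03,-.045,-.06):
    print(back,proj(w,[p+R@[x,y,back] for x in (.011,-.011) for y in (-.0425,.0425)]).round(0).tolist())
w2=load('w2');p=np.array([.4682,-.2707,.0825]);R=Rt(-5.1)
for back in (0,-.013,-.03,-.045):
    print(back,(proj(w2,[p+R@[x,y,back] for x in (.011,-.011) for y in (-.01,.01)])-[160,0]).round(0).tolist())
im=w2['image']; g=cv2.cvtColor(im,cv2.COLOR_BGR2HSV)
for v in range(170,320,8): print(v,[tuple(int(x) for x in im[v,u]) for u in range(295,350,6)])
E
```

```text
0 [[251.0, 208.0], [386.0, 208.0], [254.0, 240.0], [384.0, 240.0]]
-0.013 [[247.0, 216.0], [391.0, 216.0], [249.0, 249.0], [388.0, 250.0]]
-0.03 [[239.0, 229.0], [398.0, 229.0], [242.0, 264.0], [395.0, 265.0]]
-0.045 [[231.0, 242.0], [405.0, 242.0], [235.0, 280.0], [401.0, 281.0]]
-0.06 [[221.0, 258.0], [414.0, 258.0], [226.0, 299.0], [409.0, 300.0]]
0 [[143.0, 208.0], [175.0, 208.0], [144.0, 239.0], [175.0, 239.0]]
-0.013 [[142.0, 216.0], [176.0, 216.0], [143.0, 249.0], [175.0, 249.0]]
-0.03 [[140.0, 228.0], [178.0, 228.0], [141.0, 264.0], [177.0, 264.0]]
-0.045 [[138.0, 241.0], [179.0, 241.0], [139.0, 280.0], [178.0, 280.0]]
170 [(117, 151, 172), (50, 54, 59), (63, 62, 65), (70, 69, 73), (66, 65, 68), (51, 50, 54), (123, 154, 177), (123, 156, 178), (122, 155, 178), (121, 153, 174)]
178 [(116, 146, 165), (23, 43, 60), (65, 63, 65), (71, 70, 71), (67, 64, 66), (49, 52, 56), (17, 45, 66), (118, 150, 172), (121, 155, 175), (117, 151, 171)]
186 [(107, 133, 151), (11, 48, 70), (17, 62, 89), (15, 62, 92), (16, 60, 87), (15, 55, 79), (7, 24, 43), (106, 134, 152), (104, 134, 152), (105, 135
[... 1525 characters left out ...]
10, 9), (23, 22, 25), (41, 41, 43), (7, 5, 4), (7, 8, 7), (7, 4, 9), (7, 5, 6)]
282 [(12, 10, 9), (7, 5, 3), (5, 6, 5), (8, 6, 10), (28, 29, 31), (19, 20, 21), (6, 6, 7), (4, 4, 5), (10, 10, 9), (9, 9, 8)]
290 [(8, 4, 6), (10, 6, 6), (6, 6, 6), (7, 6, 7), (28, 29, 32), (19, 17, 20), (10, 9, 10), (7, 7, 9), (9, 8, 6), (10, 7, 8)]
298 [(6, 7, 5), (8, 5, 6), (7, 9, 5), (7, 7, 8), (28, 28, 31), (5, 4, 5), (8, 7, 6), (8, 6, 7), (8, 4, 5), (7, 7, 7)]
306 [(11, 11, 9), (9, 6, 8), (7, 6, 6), (6, 5, 5), (29, 29, 31), (10, 10, 10), (4, 2, 4), (8, 7, 8), (8, 8, 5), (11, 11, 8)]
314 [(10, 7, 10), (5, 6, 6), (4, 5, 5), (7, 5, 6), (55, 61, 67), (37, 43, 48), (8, 6, 8), (7, 9, 6), (11, 12, 10), (7, 10, 7)]
```

The real finger ends stand about 35 mm behind the reported TCP: wrist v≈234 and the scene height agree on this. Sideways they agree with the report. So the fingers shut just above the grip. I'll open, go down 34 mm more and close again.

```bash

python3 -m handwheel '{"delta_pos":[[0,0,0],[0,0,0],[0,0,0],[0,0,0],[0,0,0],[0,0,0]],"dr":[[0,0,0],[0,0,0],[0,0,0],[0,0,0],[0,0,0],[0,0,0]]}' 1 60
python3 -m handwheel '{"delta_pos":[[0,0,0.06],[0,0,0.12],[0,0,0.17],[0,0,0.17]],"dr":[[0,0,0],[0,0,0],[0,0,0],[0,0,0]]}'
python3 -m handwheel '{"delta_pos":[[0,0,0],[0,0,0],[0,0,0],[0,0,0],[0,0,0],[0,0,0],[0,0,0]],"dr":[[0,0,0],[0,0,0],[0,0,0],[0,0,0],[0,0,0],[0,0,0],[0,0,0]]}' -1 60
python3 -m handwheel '{"delta_pos":[[0,0,0]],"dr":[[0,0,0]]}'
```

```text
t: 5.38
position: [0.4682, -0.2707, 0.0825]
tool_rot: [[0.996, -0.09, -0.0], [-0.09, -0.996, -0.0], [-0.0, 0.0, -1.0]]
wrist_force: [-0.3, -0.5, 0.0]
finger_gap: 0.0858
grip_force: 0.0
t: 5.88
position: [0.4671, -0.27, 0.0468]
tool_rot: [[0.996, -0.09, -0.002], [-0.09, -0.996, 0.002], [-0.002, -0.001, -1.0]]
wrist_force: [0.0, -0.4, -0.1]
finger_gap: 0.0853
grip_force: 0.0
t: 6.75
position: [0.4685, -0.2694, 0.0489]
tool_rot: [[0.996, -0.089, 0.0], [-0.089, -0.996, 0.002], [0.0, -0.002, -1.0]]
wrist_force: [0.2, 6.6, 4.1]
finger_gap: 0.0213
grip_force: 57.8
t: 6.88
position: [0.4685, -0.2694, 0.0489]
tool_rot: [[0.996, -0.089, 0.0], [-0.089, -0.996, 0.002], [0.0, -0.002, -1.0]]
wrist_force: [-0.6, 6.9, 4.2]
finger_gap: 0.0214
grip_force: 57.8
```

Gripped: gap 21 mm, grip force 58 N. Next I'll lift, then swing to a viewing pose beside the trough.

```bash
cat >> h.py <<'E'
GZ=-.051   # grip centre in tool z
def tcp(g,R): return np.array(g)-R@[0,0,GZ]
E
python3 - <<'E'
from h import *
M=np.array([.531,.138,.16]);R=Rt(92,25)
A=M+R@[-.11,-.06,-.15];B=M+R@[-.11,.06,-.10];print(A,B,tcp(A,R))
s=observe();p=s['position'];R0=s['tool_rot']
up=p+[0,0,.12]
plan([(up,R0),((.43,-.17,.30),Rt(27,5)),((.45,-.05,.33),Rt(60,15)),(tcp(A,R),R),(tcp(B,R),R)])
E
```

```text
[ 0.47672819 -0.02708122  0.24945816] [ 0.59591763 -0.00177524  0.20414277] [ 0.47597598 -0.00554082  0.20323646]
d [0.0, -0.0011, -0.6] dr [0.0, 0.0, 0.0] rows>=1.9
d [-0.236, -0.4791, -0.6548] dr [0.0072, 0.0269, -0.1784] rows>=3.0
d [0.3732, -0.4892, -0.1179] dr [0.0319, 0.054, -0.1808] rows>=3.2
d [0.0846, 0.0013, 0.6789] dr [0.0609, 0.0541, -0.1673] rows>=3.1
d [0.0, 0.6, 0.25] dr [0.0, 0.0, 0.0] rows>=2.1
```

```bash

python3 -m handwheel '{"delta_pos":[[0,0,-0.1],[0,0,-0.25],[0,0,-0.45],[0,0,-0.6],[0,0,-0.6]],"dr":[[0,0,0],[0,0,0],[0,0,0],[0,0,0],[0,0,0]]}'
python3 -m handwheel '{"delta_pos":[[-0.06,-0.12,-0.22],[-0.12,-0.24,-0.44],[-0.18,-0.36,-0.65],[-0.24,-0.48,-0.65],[-0.24,-0.48,-0.65]],"dr":[[0.002,0.006,-0.045],[0.004,0.013,-0.09],[0.006,0.02,-0.135],[0.007,0.027,-0.178],[0.007,0.027,-0.178]]}'
python3 -m handwheel '{"delta_pos":[[0.09,-0.12,-0.03],[0.18,-0.24,-0.06],[0.28,-0.36,-0.09],[0.37,-0.49,-0.12],[0.37,-0.49,-0.12]],"dr":[[0.008,0.013,-0.045],[0.016,0.027,-0.09],[0.024,0.04,-0.135],[0.032,0.054,-0.181],[0.032,0.054,-0.181]]}'
python3 -m handwheel '{"delta_pos":[[0.02,0,0.17],[0.04,0,0.34],[0.06,0,0.51],[0.085,0,0.68],[0.085,0,0.68],[0.085,0,0.68]],"dr":[[0.015,0.013,-0.042],[0.03,0.027,-0.084],[0.045,0.04,-0.125],[0.061,0.054,-0.167],[0.061,0.054,-0.167],[0.061,0.054,-0.167]]}'
python3 -c "
from h import *
c=snap('wrist','wA');s=observe();print(s['position'],s['tool_rot'].round(4).tolist(),s['joints'].round(2))"
python3 -m handwheel '{"delta_pos":[[0,0.2,0.08],[0,0.4,0.17],[0,0.6,0.25],[0,0.6,0.25],[0,0.6,0.25]],"dr":[[0,0,0],[0,0,0],[0,0,0],[0,0,0],[0,0,0]]}'
python3 -c "
from h import *
c=snap('wrist','wB');s=observe();print(s['position'],s['tool_rot'].round(4).tolist(),s['joints'].round(2))
cv2.imwrite('pics/AB.png',np.vstack([load('wA')['image'][:300],c['image'][:300]]))"
```

```text
t: 7.5
position: [0.4698, -0.2719, 0.1716]
tool_rot: [[0.996, -0.09, 0.005], [-0.09, -0.996, -0.003], [0.005, 0.003, -1.0]]
wrist_force: [-0.2, 0.6, -1.4]
finger_gap: 0.0215
grip_force: 59.2
t: 8.12
position: [0.4285, -0.1698, 0.2977]
tool_rot: [[0.888, 0.454, 0.078], [0.452, -0.891, 0.037], [0.086, 0.002, -0.996]]
wrist_force: [-0.0, 0.7, -1.6]
finger_gap: 0.0213
grip_force: 59.3
t: 8.75
position: [0.4487, -0.0506, 0.3271]
tool_rot: [[0.485, 0.865, 0.128], [0.836, -0.502, 0.223], [0.257, -0.001, -0.966]]
wrist_force: [0.7, -0.4, -1.7]
finger_gap: 0.0215
grip_force: 59.4
t: 9.5
position: [0.4746, -0.0074, 0.2018]
tool_rot: [[-0.025, 1.0, -0.014], [0.908, 0.028, 0.419], [0.419, -0.002, -0.908]]
wrist_force: [0.2, 0.7, -1.4]
finger_gap: 0.0213
grip_force: 59.3
[ 0.47497793 -0.00740297  0.20271851] [[-0.0266, 0.9996, -0.0122], [0.9077, 0.0292, 0.4185], [0.4187, 0.0, -0.9081]] [-0.45 -0.1   1.78  0.38  1.66 -0.48]
t: 10.18
position: [0.5941, 0.0179, 0.1577]
tool_rot: [[-0.029, 0.999, -0.012], [0.907, 0.032, 0.419], [0.419, 0.001, -0.908]]
wrist_force: [-0.2, 0.0, -1.1]
finger_gap: 0.0211
grip_force: 59.5
[0.5939905  0.01781422 0.15801339] [[-0.0296, 0.9995, -0.0119], [0.9074, 0.0319, 0.4191], [0.4193, 0.0016, -0.9079]] [-0.33  0.22  1.53  0.4   1.55 -0.4 ]
```

View pics/AB.png

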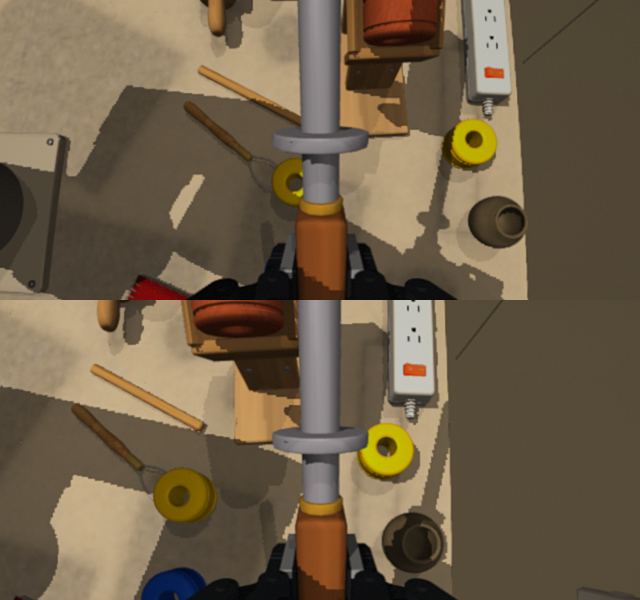

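```bash

python3 -m handwheel '{"delta_pos":[[0.1,0.03,-0.08],[0.2,0.05,-0.15],[0.3,0.08,-0.15],[0.3,0.08,-0.15],[0.3,0.08,-0.15],[0.3,0.08,-0.15]],"dr":[[0,0,0],[0,0,0],[0,0,0],[0,0,0],[0,0,0],[0,0,0]]}'
python3 -c "
from h import *
c=snap('wrist','wC');s=observe();print(s['position'],s['tool_rot'].round(4).tolist(),s['joints'].round(2))"
python3 -m handwheel '{"delta_pos":[[0,-0.2,0],[0,-0.4,0],[0,-0.6,0],[0,-0.75,0],[0,-0.75,0],[0,-0.75,0],[0,-0.75,0]],"dr":[[0,0,0],[0,0,0],[0,0,0],[0,0,0],[0,0,0],[0,0,0],[0,0,0]]}'
python3 -c "
from h import *
c=snap('wrist','wD');s=observe();print(s['position'],s['tool_rot'].round(4).tolist(),s['joints'].round(2))
C=load('wC')['image'][0:150,160:460]
D=c['image'][0:150,200:500]
r=lambda i:cv2.resize(i,None,fx=2.6,fy=2,interpolation=cv2.INTER_CUBIC) if 0 else cv2.resize(i,None,fx=2,fy=2,interpolation=cv2.INTER_CUBIC)
cv2.imwrite('pics/CD.png',np.vstack([r(C),r(D)]))"
```

```text
t: 10.98
position: [0.6078, 0.0606, 0.2074]
tool_rot: [[-0.029, 0.999, -0.016], [0.907, 0.033, 0.42], [0.421, -0.002, -0.907]]
wrist_force: [-0.2, -1.0, -1.6]
finger_gap: 0.0211
grip_force: 59.5
[0.60784236 0.06053658 0.20750454] [[-0.0285, 0.9995, -0.0158], [0.9067, 0.0325, 0.4205], [0.4208, -0.0024, -0.9071]] [-0.25  0.21  1.46  0.42  1.61 -0.3 ]
t: 11.9
position: [0.4591, 0.0557, 0.2086]
tool_rot: [[-0.029, 0.999, -0.014], [0.907, 0.033, 0.42], [0.421, -0.001, -0.907]]
wrist_force: [0.7, -0.5, -1.2]
finger_gap: 0.0209
grip_force: 59.6
[0.45897785 0.05578994 0.20852547] [[-0.0295, 0.9995, -0.0146], [0.9068, 0.0329, 0.4204], [0.4206, -0.0009, -0.9072]] [-0.34 -0.19  1.85  0.4   1.64 -0.38]
```

View pics/CD.png

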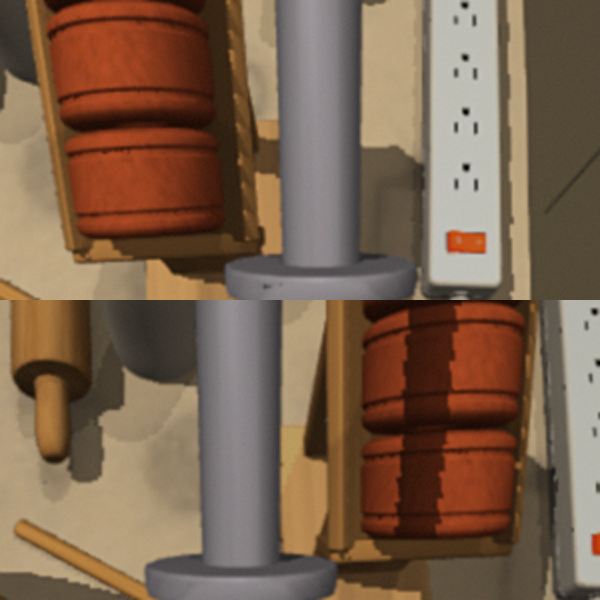

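View C shows bead 0 at full-frame (194–271, 62–118) with bead 1 above it. View D shows bead 0 at (381–458, 65–120). The bar is centred at u≈320 and the collar at v≈140 in both. Now I'll fit the bead line and the rod from these same images, so that camera bias cancels.

```bash
cat > fit.py <<'E'
from h import *
from scipy.optimize import minimize, least_squares
V=[load('wC'),load('wD')]
S=4
def mask(c):
    im=cv2.resize(c['image'],None,fx=S,fy=S,interpolation=cv2.INTER_LINEAR).astype(float)
    b,g,r=cv2.split(im); m=((r>2.1*g)&(r>35)).astype(np.uint8)
    m[150*S:]=0
    n,l,st,_=cv2.connectedComponentsWithStats(m)
    return m
th=np.linspace(0,2*np.pi,60,endpoint=False);circ=np.c_[np.cos(th),np.sin(th)]
def cyl(c,R,r,a,b):   # profile with 2.5mm rounded edges
    pts=[]
    for x,rr in ((a,r-.0025),(a+.0007,r-.0007),(a+.0025,r),(b-.0025,r),(b-.0007,r-.0007),(b,r-.0025)):
        pts.append(c+np.c_[np.full(60,x),rr*circ]@R.T)
    return np.vstack(pts)
def render(cam,p,shape):
    R=Rt(p[3],25);m=np.zeros(shape,np.uint8)
    for s in (.031,.072,.113):
        q=proj(cam,cyl(p[:3],R,.030,s+p[4]-.019,s+p[4]+.019))
        h=cv2.convexHull(((q*S+(S-1)/2)*16).round().astype(np.int32))
        cv2.fillConvexPoly(m,h,1,shift=4)
    m[150*S:]=0;return m
M=[mask(c) for c in V]
for m in M:
    ys,xs=np.nonzero(m);print(xs.min()/S,xs.max()/S,ys.max()/S,m.sum()/S/S)
def cost(p): return sum(np.count_nonzero(render(c,p,m.shape)!=m) for c,m in zip(V,M))/S/S
best=None
for x0 in ([.531,.138,.16,92,0],[.533,.134,.158,93,0]):
    o=minimize(lambda q:cost([*q,0]),x0[:4],method='Nelder-Mead',options=dict(initial_simplex=np.array([x0[:4]]+[np.array(x0[:4])+d for d in np.diag([.006,.006,.006,2.])]),xatol=1e-5,fatol=.1,maxiter=300))
    print(o.x.round(4),o.fun)
    best=o if best is None or o.fun<best.fun else best
p=[*best.x,0];np.save('trough.npy',p)
for i,(c,m) in enumerate(zip(V,M)):
    e=render(c,p,m.shape); print('extra/missing',np.count_nonzero((e>0)&(m==0))/16,np.count_nonzero((e==0)&(m>0))/16)
    o=cv2.cvtColor(m*120,cv2.COLOR_GRAY2BGR);o[...,2]=e*200;cv2.imwrite(f'pics/ov{i}.png',o[:600,600:2000:2][::2])
# rod edges
obs=[]
for c in V:
    g=cv2.cvtColor(c['image'],cv2.COLOR_BGR2HSV)[...,1].astype(float) # steel: low saturation
    for v in (20,45,70,95,120):
        row=cv2.GaussianBlur(g,(3,3),0)[v];L=np.where(row[270:320]>35)[0];Rr=np.where(row[320:370]>35)[0]
        obs.append((v,270+L.max()if len(L) else None,320+Rr.min() if len(Rr) else None))
print(obs)
E
python3 fit.py
```

```text
182.75 402.0 125.75 8796.25
381.0 514.25 127.0 8672.25
[ 0.5356  0.1367  0.1586 94.549 ] 1568.4375
[ 0.5356  0.1367  0.1586 94.6071] 1567.3125
extra/missing 521.8125 151.75
extra/missing 743.0 150.75
[(20, np.int64(298), np.int64(340)), (45, np.int64(298), np.int64(340)), (70, np.int64(299), np.int64(339)), (95, np.int64(300), np.int64(340)), (120, np.int64(301), np.int64(339)), (20, np.int64(297), np.int64(340)), (45, np.int64(299), np.int64(340)), (70, np.int64(299), np.int64(339)), (95, np.int64(300), np.int64(339)), (120, np.int64(301), np.int64(339))]
```

```bash
cat >> fit.py <<'E'
print('----')
def clean(m,roi):
    k=np.zeros_like(m);k[:,roi[0]*S:roi[1]*S]=m[:,roi[0]*S:roi[1]*S]
    return cv2.morphologyEx(k,cv2.MORPH_CLOSE,np.ones((9*S,9*S),np.uint8))
ROI=[(170,285),(370,480)]
for k in range(2): M[k]=clean(M[k],ROI[k])
r0=render
def rc(c,p,sh): return cv2.morphologyEx(r0(c,p,sh),cv2.MORPH_CLOSE,np.ones((9*S,9*S),np.uint8))
def edges(m,v):
    x=np.nonzero(m[int(v*S)])[0]; return (x.min()/S,x.max()/S) if len(x) else (0,0)
rows=[12,18,24,30,36,42,48,54,72,78,84,90,96,102,108]
def res(q):
    r=[]
    for c,m in zip(V,M):
        e=rc(c,q,m.shape)
        for v in rows:
            a,b=edges(e,v),edges(m,v); r+=[a[0]-b[0],a[1]-b[1]]
        bot=lambda z:np.mean([np.nonzero(z[:,x])[0].max()/S for x in range(int(np.mean(edges(m,100))*S)-60,int(np.mean(edges(m,100))*S)+60,8)])
        r.append(3*(bot(e)-bot(m)))
    return np.array(r)
o=least_squares(lambda q:res([*q,0]),best.x,x_scale=[.001,.001,.001,.2],diff_step=[.002,.006,.006,.004],loss='soft_l1')
print(o.x.round(4),o.cost);R=res([*o.x,0]);n=2*len(rows)+1
for k in range(2): print('L',R[k*n:(k+1)*n-1:2].round(1),'R',R[k*n+1:(k+1)*n-1:2].round(1),'bot',R[(k+1)*n-1].round(1))
np.save('trough.npy',o.x)
E
python3 fit.py | sed -n '/----/,$p'
```

```text
----
[ 0.5358  0.1365  0.1591 94.6604] 30.029814031334414
L [-1.  -0.8  0.  -0.2  0.  -0.2  0.  -0.8 -1.  -1.   0.   0.  -0.2 -0.2
 -1. ] R [2.5 1.5 1.8 1.8 1.5 1.8 1.8 2.  1.5 2.  1.2 1.2 1.2 1.2 1.8] bot -0.4
L [-2.8 -2.  -1.2 -1.2 -1.2 -1.2 -1.2 -1.2 -2.5 -1.2 -1.2 -1.2 -1.5 -1.2
 -1.5] R [0.2 0.8 0.5 0.2 0.5 0.2 0.8 0.2 0.2 0.2 0.  0.  0.2 0.2 0.5] bot 0.2
```

```bash
python3 - <<'E'
from h import *
for n,p,R in (('wC',[0.60784236,0.06053658,0.20750454],[[-0.0285,0.9995,-0.0158],[0.9067,0.0325,0.4205],[0.4208,-0.0024,-0.9071]]),('wD',[0.45897785,0.05578994,0.20852547],[[-0.0295,0.9995,-0.0146],[0.9068,0.0329,0.4204],[0.4206,-0.0009,-0.9072]])):
    c=load(n);R=np.array(R);p=np.array(p);print('cam in tool',(R.T@(c['position']-p)).round(4))
    for x in (.064,.08,.1,.11):
        q=proj(c,[p+R@[x,y,-.051] for y in (0,-.008,.008)]);print(x,q.round(1).tolist())
    print('collar sides',proj(c,[p+R@[.061,y,-.051] for y in (-.02,.02)]).round(1).tolist())
    g=cv2.cvtColor(c['image'],cv2.COLOR_BGR2HSV)[...,1]
    for v in range(130,160,4):
        r=np.where(g[v,250:390]<35)[0]+250; print(v,r.min() if len(r) else 0,r.max() if len(r) else 0)
E
```

```text
cam in tool [ 7.750e-02  1.000e-04 -1.754e-01]
0.064 [[321.3, 130.2], [302.0, 130.2], [340.6, 130.2]]
0.08 [[321.3, 89.7], [301.3, 89.7], [341.4, 89.7]]
0.1 [[321.3, 34.9], [300.4, 34.9], [342.3, 34.9]]
0.11 [[321.4, 5.7], [299.9, 5.8], [342.8, 5.8]]
collar sides [[273.5, 137.5], [369.2, 137.5]]
130 278 389
134 273 389
138 273 389
142 273 366
146 275 388
150 282 389
154 302 389
158 303 389
cam in tool [ 7.740e-02  1.000e-04 -1.756e-01]
0.064 [[321.0, 130.0], [301.7, 130.0], [340.3, 130.0]]
0.08 [[321.0, 89.5], [301.0, 89.6], [341.0, 89.6]]
0.1 [[321.0, 34.8], [300.0, 34.8], [341.9, 34.9]]
0.11 [[321.0, 5.7], [299.5, 5.7], [342.4, 5.7]]
collar sides [[273.2, 137.3], [368.8, 137.3]]
130 279 364
134 273 367
138 273 367
142 273 366
146 275 365
150 283 354
154 303 338
158 303 338
```

```bash
cat > rodfit.py <<'E'
from h import *
from scipy.optimize import least_squares
# fixed camera pose in tool frame (reported)
ct=np.array([.0775,.0001,-.1755])
def rot():
    c=load('wC');R=np.array([[-0.0285,0.9995,-0.0158],[0.9067,0.0325,0.4205],[0.4208,-0.0024,-0.9071]]);return R.T@c['orientation']
Rc=Ro.from_matrix(rot()).as_matrix()
def run(n,rows,z0,rng=60):
    c=dict(load(n));c['position']=ct;c['orientation']=Rc
    im=cv2.GaussianBlur(c['image'],(3,3),0).astype(float)
    E=[]
    for v in rows:
        d=np.abs(np.diff(im[v],axis=0)).sum(1)
        for a,b in ((320-rng,311),(329,320+rng)):
            w=d[a:b];k=int(w.argmax())+a
            if d[k]<40: continue
            s=slice(k-2,k+3);E.append((v,(d[s]*np.arange(k-2,k+3)).sum()/d[s].sum()+.5,-1 if a<311 else 1))
    E=np.array(E)
    th=np.linspace(0,2*np.pi,40)
    def pred(q):
        y,z,yw,pt=q; out=[]
        xs=np.linspace(.05,.14,40);P=[]
        ax=np.c_[xs,y+yw*(xs-.08),z-pt*(xs-.08)]
        L=np.array([proj(c,a+np.c_[0*th,.008*np.cos(th),.008*np.sin(th)]) for a in ax])
        lo=L[np.arange(40),L[...,0].argmin(1)];hi=L[np.arange(40),L[...,0].argmax(1)]
        return np.array([np.interp(v,(lo if s<0 else hi)[::-1,1],(lo if s<0 else hi)[::-1,0]) for v,_,s in E])
    o=least_squares(lambda q:(pred(q)-E[:,1]),[0,z0,0,0],x_scale=[.001,.001,.01,.01],diff_step=1e-3,loss='soft_l1',f_scale=.3)
    print(n,len(E),'y,z mm',(o.x[:2]*1e3).round(2),'yaw,pitch-up deg',np.degrees(o.x[2:]).round(2),'rms',np.sqrt(np.mean(o.fun**2)).round(2))
if __name__=='__main__':
    for n in ('wA','wB','wC','wD'): run(n,range(8,118,3),-.051)
    run('w2',range(8,118,3),-.0175)
E
python3 rodfit.py
```

```text
wA 73 y,z mm [ -0.53 -53.89] yaw,pitch-up deg [0.15 8.98] rms 2.23
wB 41 y,z mm [   2.69 -104.69] yaw,pitch-up deg [  -6.86 -114.96] rms 7.54
wC 73 y,z mm [   1.02 -111.07] yaw,pitch-up deg [-12.72 -91.2 ] rms 8.0
wD 67 y,z mm [  0.83 -73.94] yaw,pitch-up deg [ 4.09 56.84] rms 12.77
w2 38 y,z mm [   3.1  -109.85] yaw,pitch-up deg [-0.45  2.53] rms 1.23
```

```bash
sed -i 's/def run(n,rows,z0,rng=60)/def run(n,rows,z0,A=((292,309),(332,349)))/; s/for a,b in ((320-rng,311),(329,320+rng)):/for a,b in A:/; s/-1 if a<311/-1 if a<315/; s/if d\[k\]<40/if d[k]<25 or k in (a,b-1)/' rodfit.py
sed -i "s/^    run('w2'.*/    run('w2',range(8,118,3),-.0175,((298,313),(326,342)))/" rodfit.py; python3 rodfit.py
```

```text
wA 74 y,z mm [ -0.53 -53.97] yaw,pitch-up deg [0.17 8.68] rms 2.22
wB 48 y,z mm [ -0.54 -51.94] yaw,pitch-up deg [-0.62  0.73] rms 1.1
wC 59 y,z mm [ -0.61 -51.3 ] yaw,pitch-up deg [-0.48  2.77] rms 0.24
wD 73 y,z mm [ -0.62 -52.8 ] yaw,pitch-up deg [-0.2 -6. ] rms 0.28Traceback (most recent call last):
  File "rodfit.py", line 31, in <module>
    run('w2',range(8,118,3),-.0175,((298,313),(326,342)))
    ~~~^^^^^^^^^^^^^^^^^^^^^^^^^^^^^^^^^^^^^^^^^^^^^^^^^^
  File "rodfit.py", line 27, in run
    o=least_squares(lambda q:(pred(q)-E[:,1]),[0,z0,0,0],x_scale=[.001,.001,.01,.01],diff_step=1e-3,loss='soft_l1',f_scale=.3)
    return func(*args, **kwargs)
    vector_fun = VectorFunction(
        fun_wrapped,
    ...<6 lines>...
        workers=workers
    )
    self._update_fun()
    ~~~~~~~~~~~~~~~~^^
    self.f = self.fun_wrapped(xp_copy(self.x))
             ~~~~~~~~~~~~~~~~^^^^^^^^^^^^^^^^^
    return np.atleast_1d(self.fun(x))
                         ~~~~~~~~^^^
    return self.f(x, *self.args, **self.kwargs)
           ~~~~~~^^^^^^^^^^^^^^^^^^^^^^^^^^^^^^
  File "rodfit.py", line 27, in <lambda>
    o=least_squares(lambda q:(pred(q)-E[:,1]),[0,z0,0,0],x_scale=[.001,.001,.01,.01],diff_step=1e-3,loss='soft_l1',f_scale=.3)
                                      ~^^^^^
IndexError: too many indices for array: array is 1-dimensional, but 2 were indexed
```

```bash
python3 - <<'E'
from h import *
t=load('top0')
print('pot',atz(t,(296.5,152),.05).round(3),'yellow',atz(t,(267,161),.035).round(3),atz(t,(283,226),.035).round(3),'blue',atz(t,(315,227),.035).round(3))
M=np.array([.5358,.1365,.160]);yaw=94.66;R=Rt(94.35,25)
d=Rt(yaw,25)[:,0]
def T(s,up=0,lat=0): g=M+d*s; return g-R@[0,-.0002-lat,-.051+up]
for s in (-.30,-.241,-.064): print(s,(M+d*s).round(4),T(s).round(4))
o=observe();print(o['position'])
plan([(T(-.25,.13,-.075),R),(T(-.25,.0),R)])
E
```

```text
pot [ 0.693 -0.003  0.05 ] yellow [0.664 0.1   0.035] [0.44  0.041 0.035] blue [ 0.437 -0.069  0.035]
-0.3 [ 0.5579 -0.1345  0.0332] [ 0.5565 -0.113  -0.013 ]
-0.241 [ 0.5535 -0.0812  0.0581] [ 0.5521 -0.0597  0.0119]
-0.064 [0.5405 0.0787 0.133 ] [0.5391 0.1002 0.0867]
[0.45897785 0.05578994 0.20852547]
d [-1.0117, 0.0859, -0.014] dr [0.0055, 0.0007, -0.0125] rows>=3.2
d [-0.0, 0.375, 0.65] dr [0.0, 0.0, 0.0] rows>=2.4
```

```bash

python3 -m handwheel '{"delta_pos":[[-0.25,0.02,-0.01],[-0.5,0.04,-0.01],[-0.75,0.06,-0.01],[-0.98,0.086,-0.014],[-0.98,0.086,-0.014],[-0.98,0.086,-0.014]],"dr":[[0.001,0,-0.003],[0.003,0,-0.006],[0.0055,0.0007,-0.0125],[0.0055,0.0007,-0.0125],[0.0055,0.0007,-0.0125],[0.0055,0.0007,-0.0125]]}'
python3 -m handwheel '{"delta_pos":[[-0.01,0.19,0.15],[-0.02,0.375,0.3],[-0.03,0.375,0.45],[-0.03,0.375,0.55],[-0.03,0.375,0.55],[-0.03,0.375,0.55]],"dr":[[0,0,0],[0,0,0],[0,0,0],[0,0,0],[0,0,0],[0,0,0]]}'
cat >> h.py <<'E'
M=np.array([.5358,.1365,.160]);RT=Rt(94.35,25);D=Rt(94.66,25)[:,0]
def T(s,up=0,lat=0): return M+D*s-RT@[0,-.0002-lat,-.051+up]
E
python3 - <<'E'
from h import *
o=observe();print(o['position'],o['wrist_force'].round(1));plan([(T(-.246),RT),(T(-.236),RT)])
E
```

```text
t: 12.7
position: [0.4817, -0.1222, 0.1285]
tool_rot: [[-0.068, 0.997, -0.032], [0.903, 0.076, 0.422], [0.423, -0.0, -0.906]]
wrist_force: [-0.5, 1.2, -0.3]
finger_gap: 0.021
grip_force: 59.5
t: 13.45
position: [0.5539, -0.0764, 0.028]
tool_rot: [[-0.07, 0.997, -0.03], [0.904, 0.076, 0.421], [0.422, 0.002, -0.907]]
wrist_force: [-0.4, -1.1, -0.4]
finger_gap: 0.0211
grip_force: 59.5
[ 0.55391795 -0.07637612  0.02799922] [-0.4 -1.1 -0.4]
d [0.0172, -0.0028, 0.1083] dr [0.0006, 0.0004, 0.0002] rows>=0.4
d [0.05, -0.0002, -0.0] dr [0.0, 0.0, 0.0] rows>=0.2
```

Move to the pre-insertion pose with the tip 10–20 mm short of the mouth, then check it with the scene and top cameras.

```bash

python3 -m handwheel '{"delta_pos":[[0.017,0,0.05],[0.03,-0.003,0.108],[0.067,-0.003,0.108],[0.067,-0.003,0.108],[0.067,-0.003,0.108],[0.067,-0.003,0.108]],"dr":[[0,0,0],[0,0,0],[0,0,0],[0,0,0],[0,0,0],[0,0,0]]}'
python3 - <<'E'
from h import *
a=snap('scene','s3');b=snap('top','t3');o=observe();p=o['position'];R=o['tool_rot']
print(p,T(-.236),o['wrist_force'].round(1))
tip=p+R@[.226,-.0013,-.051];col=p+R@[.064,-.0006,-.051];print('tip',tip,'s,lat,up',Rt(94.66,25).T@(tip-M))
P=[tip,col,M,M+D*.012,M+D*.132]
print('scene',proj(a,P).round(1).tolist());print('top',proj(b,P).round(1).tolist())
x0,y0=225,120;A=cv2.resize(a['image'][y0:y0+100,x0:x0+80],None,fx=5,fy=5,interpolation=cv2.INTER_CUBIC)
B=cv2.resize(b['image'][165:225,195:275],None,fx=5,fy=5,interpolation=cv2.INTER_CUBIC)
o=np.zeros((500,800,3),np.uint8);o[:,:400]=A;o[:300,400:]=B;cv2.imwrite('pics/pre.png',o)
E
```

```text
t: 14.2
position: [0.5512, -0.055, 0.0128]
tool_rot: [[-0.069, 0.997, -0.031], [0.904, 0.076, 0.421], [0.422, 0.001, -0.907]]
wrist_force: [-0.3, 0.3, -1.1]
finger_gap: 0.0213
grip_force: 59.6
[ 0.55110555 -0.05501103  0.01269067] [ 0.5517415  -0.05517498  0.01404039] [ 0.9  0.2 -1.3]
tip [0.53589835 0.12768255 0.15436101] s,lat,up [-0.01035528 -0.00061833  0.00139319]
scene [[279.6, 169.3], [310.8, 199.6], [277.8, 167.0], [275.6, 164.9], [253.8, 143.7]]
top [[252.6, 194.5], [300.0, 193.2], [249.5, 194.3], [245.8, 194.4], [207.2, 195.5]]
```

View pics/pre.png

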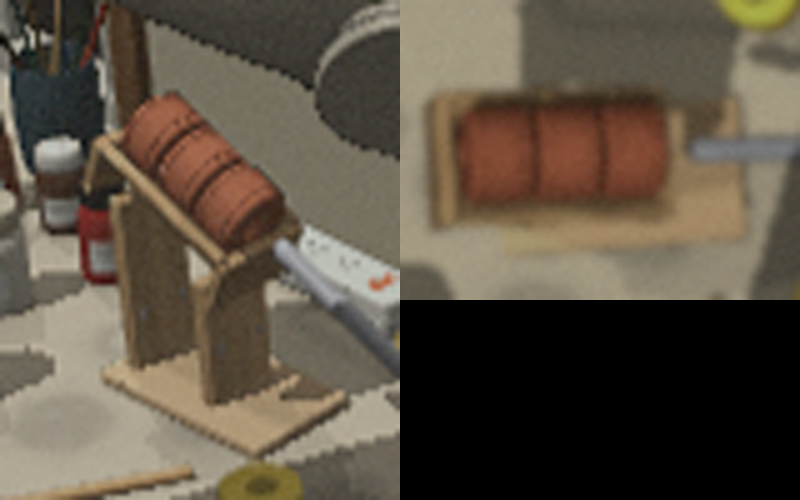

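The pre-insertion picture shows the tip at panel (281,243) in the scene view and (692,149) in the top view, in front of bead 0. The side alignment looks right in the top view. The rod may be slightly high in the scene view, so I'll quantify it with perpendicular profiles in both views.

```bash
cat > perp.py <<'E'
from h import *
import sys
def perp(c,P0,P1,kind,n=12,h=14):
    a,b=proj(c,[P0,P1]);u=(b-a)/np.linalg.norm(b-a);nrm=np.array([-u[1],u[0]])
    im=c['image'].astype(np.float32);tt=np.arange(-h,h+.01,.25);acc=[]
    for k in np.linspace(0,1,n):
        q=a+(b-a)*k+tt[:,None]*nrm
        s=cv2.remap(im,q[:,0].astype(np.float32)[None],q[:,1].astype(np.float32)[None],cv2.INTER_LINEAR)[0]
        acc.append(s)
    return np.array(acc),tt,nrm
def edges(sig,tt,lev):
    i=np.where(sig>lev)[0]
    if not len(i): return None
    j=len(sig)//2
    k=i[np.abs(i-j).argmin()]; lo=hi=k
    while lo>0 and sig[lo-1]>lev: lo-=1
    while hi<len(sig)-1 and sig[hi+1]>lev: hi+=1
    return tt[lo],tt[hi]
def go(sn,tn,tip,col):
    for n in (sn,tn):
        c=load(n)
        s,tt,nrm=perp(c,tip-.003*D+0,col+.01*D if 0 else tip+(col-tip)*.9,'rod',10,6)
        # steel: bluish -> b-r
        m=[edges(np.array(x[:,0]-x[:,2]),tt,-8) for x in s]
        print(n,'nrm',nrm.round(2),'rod',[(round(float(sum(e)/2),2),round(float(e[1]-e[0]),1)) if e else None for e in m])
        for s0 in (.031,.072,.113):
            s,tt,nrm=perp(c,M+D*(s0-.01),M+D*(s0+.01),'bead',5,16)
            m=[edges(np.array(x[:,2]/(x[:,1]+1)),tt,1.55) for x in s]
            th=np.linspace(0,2*np.pi,60);R=Rt(94.66,25);a=proj(c,M+D*s0)[0]
            q=(proj(c,M+D*s0+.03*np.c_[0*th,np.cos(th),np.sin(th)]@R.T)-a)@nrm
            print('  bead',[(round(float(e[0]),2),round(float(e[1]),2)) if e else None for e in m],'model',q.min().round(2),q.max().round(2))
if __name__=='__main__':
    o=observe();p=o['position'];R=o['tool_rot']
    go('s3','t3',p+R@[.226,-.0013,-.051],p+R@[.064,-.0006,-.051])
E
python3 perp.py
```

```text
s3 nrm [-0.7   0.72] rod [(-1.0, 3.5), (-2.38, 7.2), (-2.25, 7.5), (-0.88, 4.8), (-1.0, 4.5), (-1.12, 4.2), (-1.0, 4.5), (-0.5, 3.5), (-0.38, 3.2), (-0.5, 3.0)]
  bead [(-4.25, -3.75), (-3.25, 7.75), (-2.75, 7.75), (0.0, 8.0), (-6.5, 8.0)] model -8.36 8.36
  bead [(-0.5, 0.0), (-5.5, 7.25), (-6.0, 7.25), (-7.0, 7.5), (-6.75, 1.25)] model -8.3 8.29
  bead [(-4.5, 4.75), (-4.5, 1.0), (-4.0, 2.5), (-7.0, 7.5), (-7.0, 7.75)] model -8.24 8.23
t3 nrm [0.03 1.  ] rod [(-0.25, 2.5), (0.12, 3.2), (0.25, 3.5), (0.25, 3.5), (0.5, 4.0), (0.25, 4.5), (0.12, 4.2), (0.12, 4.2), (0.0, 4.5), (0.12, 4.2)]
  bead [(-9.0, 9.0), (-9.25, 9.25), (-9.25, 9.25), (-9.25, 9.0), (-9.25, 8.75)] model -9.63 9.64
  bead [(-9.0, 8.75), (-9.25, 9.0), (-9.0, 9.25), (-9.0, 9.0), (-9.25, 9.0)] model -9.74 9.75
  bead [(-9.25, 9.0), (-9.5, 9.25), (-9.25, 9.0), (-9.25, 9.0), (-9.5, 8.75)] model -9.86 9.87
```

Top view: rod and beads agree sideways to about 1 mm. The height is uncertain by a few mm. I'll settle it by touch: take the tip over the low end board, whose top is 11.5 mm under the bead line, and lower until it contacts.

```bash

python3 -m handwheel '{"delta_pos":[[0.02,0.004,0],[0.04,0.004,0],[0.06,0.004,0],[0.075,0.004,0],[0.075,0.004,0],[0.075,0.004,0]],"dr":[[0,0,0],[0,0,0],[0,0,0],[0,0,0],[0,0,0],[0,0,0]]}'
cat > st.py <<'E'
from h import *
o=observe();p=o['position'];R=o['tool_rot'];B=Rt(94.66,25)
tip=p+R@[.226,-.0013,-.051]
print('t',round(o['t'],2),'tip s,lat,down mm',(B.T@(tip-M)*1e3).round(2),'F tool',(R.T@o['wrist_force']).round(2),'Mom tool',(R.T@o['moment']).round(2),'gap',round(o['finger_gap'],4),'R err deg',np.degrees(Ro.from_matrix(RT.T@R).as_rotvec()).round(2))
E
python3 st.py
for i in 1; do python3 -m handwheel '{"delta_pos":[[0,0,0.005],[0,0,0.005],[0,0,0.005]],"dr":[[0,0,0],[0,0,0],[0,0,0]]}' >/dev/null; python3 st.py; done
python3 -m handwheel '{"delta_pos":[[0,0,0.005],[0,0,0.005],[0,0,0.005]],"dr":[[0,0,0],[0,0,0],[0,0,0]]}' >/dev/null; python3 st.py
```

```text
t: 15.05
position: [0.5507, -0.0412, 0.0189]
tool_rot: [[-0.069, 0.997, -0.032], [0.904, 0.076, 0.421], [0.422, 0.0, -0.906]]
wrist_force: [0.5, -0.1, -0.8]
finger_gap: 0.0212
grip_force: 59.6
t 15.05 tip s,lat,down mm [4.79 0.1  1.58] F tool [-0.41  0.47  0.65] Mom tool [ 0.01 -0.42  0.  ] gap 0.0212 R err deg [-0.01 -0.01 -0.  ]
t 15.43 tip s,lat,down mm [4.76 0.13 2.58] F tool [ 0.37 -0.62  0.57] Mom tool [ 0.   -0.37 -0.01] gap 0.021 R err deg [-0.01 -0.    0.01]
t 15.8 tip s,lat,down mm [4.82 0.12 3.57] F tool [-1.22  0.33  0.39] Mom tool [-0.01 -0.32  0.01] gap 0.0214 R err deg [-0.01 -0.01 -0.  ]
```

```bash

for i in 1; do python3 -m handwheel '{"delta_pos":[[0,0,0.005],[0,0,0.005],[0,0,0.005]],"dr":[[0,0,0],[0,0,0],[0,0,0]]}' >/dev/null; python3 st.py; done
python3 -m handwheel '{"delta_pos":[[0,0,0.005],[0,0,0.005],[0,0,0.005]],"dr":[[0,0,0],[0,0,0],[0,0,0]]}' >/dev/null; python3 st.py
python3 -m handwheel '{"delta_pos":[[0,0,0.005],[0,0,0.005],[0,0,0.005]],"dr":[[0,0,0],[0,0,0],[0,0,0]]}' >/dev/null; python3 st.py
```

```text
t 16.18 tip s,lat,down mm [4.84 0.12 4.57] F tool [-0.89 -0.1   1.88] Mom tool [-0.01 -0.4  -0.02] gap 0.0214 R err deg [-0.01 -0.01  0.  ]
t 16.55 tip s,lat,down mm [4.82 0.16 5.56] F tool [-0.42 -0.6   1.79] Mom tool [-0.05 -0.4   0.05] gap 0.0211 R err deg [-0.02 -0.01 -0.  ]
t 16.93 tip s,lat,down mm [4.84 0.12 6.57] F tool [-0.51  0.7   1.19] Mom tool [-0.02 -0.41  0.02] gap 0.021 R err deg [-0.01 -0.01 -0.  ]
```

```bash

for i in 1; do python3 -m handwheel '{"delta_pos":[[0,0,0.005],[0,0,0.005],[0,0,0.005]],"dr":[[0,0,0],[0,0,0],[0,0,0]]}' >/dev/null; python3 st.py; done
python3 -m handwheel '{"delta_pos":[[0,0,0.005],[0,0,0.005],[0,0,0.005]],"dr":[[0,0,0],[0,0,0],[0,0,0]]}' >/dev/null; python3 st.py
python3 -m handwheel '{"delta_pos":[[0,0,0.005],[0,0,0.005],[0,0,0.005]],"dr":[[0,0,0],[0,0,0],[0,0,0]]}' >/dev/null; python3 st.py
```

```text
t 17.3 tip s,lat,down mm [4.85 0.19 7.5 ] F tool [-0.03  0.65 -0.31] Mom tool [-0.06 -0.24  0.04] gap 0.0208 R err deg [-0.02 -0.01  0.  ]
t 17.68 tip s,lat,down mm [4.83 0.23 8.42] F tool [-0.14  0.56 -1.1 ] Mom tool [-0.07  0.07 -0.02] gap 0.0208 R err deg [-0.03 -0.01  0.  ]
t 18.05 tip s,lat,down mm [4.85 0.26 9.39] F tool [-1.04  0.22 -2.23] Mom tool [-0.    0.31  0.04] gap 0.0208 R err deg [-0.03 -0.01 -0.  ]
```

Contact starts at about 6.9 mm "down", where 3.8 is expected, so the rod's tip really runs 3.1 mm higher than reckoned. The bead line is therefore at "down" = +3.1. I'll raise 6.3 mm and feed in gently, stopping on force.

```bash
cat >> st.py <<'E'
import sys
F=R.T@o['wrist_force'];mo=R.T@o['moment']
sys.exit(int(abs(F[0])>5 or abs(F[1])>5 or abs(F[2])>5 or abs(mo[1]+.41)>.5 or abs(mo[2])>.5))
E
python3 -m handwheel '{"delta_pos":[[0,0,-0.016],[0,0,-0.0315],[0,0,-0.0315],[0,0,-0.0315]],"dr":[[0,0,0],[0,0,0],[0,0,0],[0,0,0]]}' >/dev/null; python3 st.py &&
python3 -m handwheel '{"delta_pos":[[0.01,0,0],[0.02,0,0],[0.03,0,0],[0.03,0,0]],"dr":[[0,0,0],[0,0,0],[0,0,0],[0,0,0]]}' >/dev/null; python3 st.py &&
python3 -m handwheel '{"delta_pos":[[0.01,0,0],[0.02,0,0],[0.03,0,0],[0.03,0,0]],"dr":[[0,0,0],[0,0,0],[0,0,0],[0,0,0]]}' >/dev/null; python3 st.py &&
python3 -m handwheel '{"delta_pos":[[0.01,0,0],[0.02,0,0],[0.03,0,0],[0.03,0,0]],"dr":[[0,0,0],[0,0,0],[0,0,0],[0,0,0]]}' >/dev/null; python3 st.py
```

```text
t 18.55 tip s,lat,down mm [4.8  0.02 3.39] F tool [0.29 0.94 1.52] Mom tool [-0.03 -0.36 -0.06] gap 0.0208 R err deg [-0.   -0.01  0.  ]
t 19.05 tip s,lat,down mm [11.03  0.16  3.26] F tool [-0.41  0.41  1.61] Mom tool [-0.02 -0.39  0.02] gap 0.0215 R err deg [-0.02 -0.01 -0.02]
t 19.55 tip s,lat,down mm [17.    0.16  3.24] F tool [-0.13 -0.01  1.6 ] Mom tool [ 0.01 -0.36 -0.  ] gap 0.0218 R err deg [-0.02 -0.01 -0.01]
t 20.05 tip s,lat,down mm [23.02  0.2   3.24] F tool [-1.02  0.13  1.14] Mom tool [-0.02 -0.39  0.03] gap 0.0209 R err deg [-0.02 -0.01 -0.01]
```

```bash
cat > gaps.py <<'E'
from h import *
import sys
def prof(n):
    c=load(n);im=c['image'].astype(np.float32);out=[]
    off=[0,.012,-.012] 
    R=Rt(94.66,25);ss=np.arange(-.02,.16,.0005);acc=0
    for l in (-.018,-.014,.014,.018):   # surface line of the bead tops
        P=M+R@[0,l,0]-R[:,2]*np.sqrt(.03**2-l*l)+ss[:,None]*D
        q=proj(c,P).astype(np.float32)
        s=cv2.remap(im,q[:,0][None],q[:,1][None],cv2.INTER_LINEAR)[0];acc=acc+s[:,2]/(s[:,1]+1)
    return ss*1e3,acc/4
for n in sys.argv[1:]:
    if not __import__('os').path.exists(f'pics/{n}.pkl'): snap({'s':'scene','t':'top'}[n[0]],n)
    ss,a=prof(n);i=np.where(a>1.6)[0];print(n,'bead s-range',ss[i.min()],ss[i.max()],end=' ')
    b=np.diff((a>1.6).astype(int));print('edges',ss[np.where(b)[0]])
E
python3 gaps.py t3 t4 s3 s4
```

```text
t3 bead s-range 16.000000000000032 136.00000000000014 edges [ 15.5 136. ]
t4 bead s-range 16.000000000000032 136.50000000000014 edges [ 15.5 136.5]Traceback (most recent call last):
  File "gaps.py", line 14, in <module>
    ss,a=prof(n);i=np.where(a>1.6)[0];print(n,'bead s-range',ss[i.min()],ss[i.max()],end=' ')
                                                                ~~~~~^^
    return umr_minimum(a, axis, None, out, keepdims, initial, where)
ValueError: zero-size array to reduction operation minimum which has no identity
```

Bead 0 has not shifted (15.5 before and after) with the tip 7–11 mm past its face, so the rod is in its bore. I'll keep feeding.

```bash

python3 -m handwheel '{"delta_pos":[[0.02,0,0],[0.04,0,0],[0.06,0,0],[0.08,0,0],[0.1,0,0],[0.12,0,0],[0.12,0,0]],"dr":[[0,0,0],[0,0,0],[0,0,0],[0,0,0],[0,0,0],[0,0,0],[0,0,0]]}' >/dev/null; python3 st.py &&
python3 -m handwheel '{"delta_pos":[[0.015,0,0],[0.03,0,0],[0.045,0,0],[0.06,0,0],[0.06,0,0]],"dr":[[0,0,0],[0,0,0],[0,0,0],[0,0,0],[0,0,0]]}' >/dev/null; python3 st.py &&
python3 -m handwheel '{"delta_pos":[[0.015,0,0],[0.03,0,0],[0.045,0,0],[0.06,0,0],[0.06,0,0]],"dr":[[0,0,0],[0,0,0],[0,0,0],[0,0,0],[0,0,0]]}' >/dev/null; python3 st.py; python3 gaps.py t5
```

```text
t 20.98 tip s,lat,down mm [47.12  0.3   3.23] F tool [-0.63  0.22  1.15] Mom tool [-0.02 -0.39 -0.04] gap 0.0213 R err deg [-0.02 -0.01 -0.02]
t 21.6 tip s,lat,down mm [59.07  0.36  3.24] F tool [-0.55  0.34  0.7 ] Mom tool [-0.02 -0.43  0.01] gap 0.0215 R err deg [-0.02 -0.01 -0.02]
t 22.23 tip s,lat,down mm [71.09  0.42  3.23] F tool [-1.02  0.68  1.45] Mom tool [-0.02 -0.38 -0.01] gap 0.0216 R err deg [-0.02 -0.01 -0.02]
t5 bead s-range 16.000000000000032 136.00000000000014 edges [ 15.5 136. ]
```

```bash

python3 -m handwheel '{"delta_pos":[[0.02,-0.001,0],[0.04,-0.002,0],[0.06,-0.002,0],[0.08,-0.002,0],[0.1,-0.002,0],[0.1,-0.002,0]],"dr":[[0,0,0],[0,0,0],[0,0,0],[0,0,0],[0,0,0],[0,0,0]]}' >/dev/null; python3 st.py &&
python3 -m handwheel '{"delta_pos":[[0.015,0,0],[0.03,0,0],[0.045,0,0],[0.06,0,0],[0.06,0,0]],"dr":[[0,0,0],[0,0,0],[0,0,0],[0,0,0],[0,0,0]]}' >/dev/null; python3 st.py &&
python3 -m handwheel '{"delta_pos":[[0.015,0,0],[0.03,0,0],[0.045,0,0],[0.06,0,0],[0.06,0,0]],"dr":[[0,0,0],[0,0,0],[0,0,0],[0,0,0],[0,0,0]]}' >/dev/null; python3 st.py; python3 gaps.py t6
```

```text
t 23.02 tip s,lat,down mm [9.117e+01 8.000e-02 3.240e+00] F tool [-0.71 -0.11  1.98] Mom tool [-0.03 -0.44  0.01] gap 0.0214 R err deg [-0.02 -0.01 -0.03]
t 23.65 tip s,lat,down mm [103.06   0.22   3.21] F tool [-0.17  0.57  0.82] Mom tool [ 0.03 -0.42  0.02] gap 0.0216 R err deg [-0.02 -0.01 -0.02]
t 24.27 tip s,lat,down mm [115.14   0.22   3.22] F tool [-1.1   0.97  0.89] Mom tool [ 0.   -0.34  0.05] gap 0.0212 R err deg [-0.02 -0.01 -0.02]
t6 bead s-range 16.000000000000032 136.50000000000014 edges [ 15.5 136.5]
```

All three beads are threaded and none has moved. Next I'll run up to just short of the collar contact, then creep.

```bash

python3 -m handwheel '{"delta_pos":[[0.025,0,0],[0.05,-0.001,0],[0.075,-0.001,0],[0.1,-0.001,0],[0.125,-0.001,0],[0.15,-0.001,0],[0.175,-0.001,0],[0.2,-0.001,0],[0.2,-0.001,0]],"dr":[[0,0,0],[0,0,0],[0,0,0],[0,0,0],[0,0,0],[0,0,0],[0,0,0],[0,0,0],[0,0,0]]}' >/dev/null; python3 st.py &&
python3 -m handwheel '{"delta_pos":[[0.01,0,0],[0.02,0,0],[0.02,0,0]],"dr":[[0,0,0],[0,0,0],[0,0,0]]}' >/dev/null; python3 st.py &&
python3 -m handwheel '{"delta_pos":[[0.005,0,0],[0.01,0,0],[0.01,0,0]],"dr":[[0,0,0],[0,0,0],[0,0,0]]}' >/dev/null; python3 st.py &&
python3 -m handwheel '{"delta_pos":[[0.005,0,0],[0.01,0,0],[0.01,0,0]],"dr":[[0,0,0],[0,0,0],[0,0,0]]}' >/dev/null; python3 st.py; python3 gaps.py t7
```

```text
t 25.45 tip s,lat,down mm [155.47   0.17   3.01] F tool [-1.29 -1.24 -2.82] Mom tool [ 0.22 -0.04 -0.1 ] gap 0.0217 R err deg [-0.02  0.02 -0.03]
t 25.82 tip s,lat,down mm [158.6    0.25   3.21] F tool [-3.2  -2.33 -4.2 ] Mom tool [ 0.37 -0.42 -0.06] gap 0.0214 R err deg [-0.01 -0.03  0.01]
t 26.2 tip s,lat,down mm [160.37   0.29   3.22] F tool [-5.13 -2.45 -3.66] Mom tool [ 0.34 -0.52 -0.13] gap 0.0215 R err deg [-0.01 -0.05  0.01]
t 26.2 tip s,lat,down mm [160.37   0.29   3.22] F tool [-5.13 -2.45 -3.66] Mom tool [ 0.34 -0.52 -0.13] gap 0.0215 R err deg [-0.01 -0.05  0.01]
t7 bead s-range 15.500000000000032 135.00000000000014 edges [ 15. 135.]
```

There is an upward force near the collar. The rod sits pitched about 1.2° nose-up in the fingers, so the bar rides on the low board. I'll level that out (raise 4.6 mm, pitch −1.2°), then creep on until the collar bears.

```bash

python3 -m handwheel '{"delta_pos":[[-0.002,0,-0.012],[-0.005,0,-0.023],[-0.005,0,-0.023],[-0.005,0,-0.023]],"dr":[[0,-0.003,0],[0,-0.0067,0],[0,-0.0067,0],[0,-0.0067,0]]}' >/dev/null; python3 st.py;
python3 -m handwheel '{"delta_pos":[[0.003,0,0],[0.005,0,0],[0.005,0,0]],"dr":[[0,0,0],[0,0,0],[0,0,0]]}' >/dev/null; python3 st.py;
python3 -m handwheel '{"delta_pos":[[0.003,0,0],[0.005,0,0],[0.005,0,0]],"dr":[[0,0,0],[0,0,0],[0,0,0]]}' >/dev/null; python3 st.py
```

```text
t 26.75 tip s,lat,down mm [160.96   0.24   3.55] F tool [-0.9  -1.04  0.87] Mom tool [ 0.01 -0.52 -0.04] gap 0.0209 R err deg [-0.01 -1.21 -0.01]
t 27.12 tip s,lat,down mm [161.03   0.38   3.7 ] F tool [-6.75 -0.26  0.01] Mom tool [-0.01 -1.35 -0.02] gap 0.0208 R err deg [-0.02 -1.28  0.03]
t 27.5 tip s,lat,down mm [161.07   0.44   3.95] F tool [-10.87   0.68  -0.49] Mom tool [ 0.05 -1.97 -0.04] gap 0.0209 R err deg [-0.02 -1.38  0.05]
```

The collar bears: 11 N, and no movement. I'll firm the grip, ease off 0.5 mm and lift the beads square to the trough.

```bash

python3 -m handwheel '{"delta_pos":[[-0.002,0,0],[-0.004,0,0],[-0.004,0,-0.01],[-0.004,0,-0.025],[-0.004,0,-0.05],[-0.004,0,-0.08],[-0.004,0,-0.11],[-0.004,0,-0.15],[-0.004,0,-0.19],[-0.004,0,-0.23],[-0.004,0,-0.25],[-0.004,0,-0.25]],"dr":[[0,0,0],[0,0,0],[0,0,0],[0,0,0],[0,0,0],[0,0,0],[0,0,0],[0,0,0],[0,0,0],[0,0,0],[0,0,0],[0,0,0]]}' -1 110; python3 st.py; 
python3 - <<'E'
from h import *
from perp import perp
c=snap('wrist','w8');a=snap('scene','s8');t=snap('top','t8')
o=observe();p=o['position'];R=o['tool_rot']
Rr=R@Ro.from_rotvec([0,np.radians(1.2),0]).as_matrix();g=p+R@[0,0,-.051]
# terracotta mask extents vs model of 3 beads against collar
for n,cam in (('wrist',c),('scene',a),('top',t)):
    im=cam['image'].astype(float);m=((im[...,2]>1.7*im[...,1])&(im[...,2]>45)).astype(np.uint8)
    P=[g+Rr@[x,0,0] for x in (.064,.083,.121,.159,.178,.226)];q=proj(cam,P);print(n,q.round(0).tolist())
    k,l,s,_=cv2.connectedComponentsWithStats(m); big=sorted(s[1:].tolist(),key=lambda r:-r[4])[:6];print('  comps x,y,w,h,area',big)
E
```

```text
t: 29.0
position: [0.5413, 0.0785, 0.1336]
tool_rot: [[-0.069, 0.997, -0.03], [0.912, 0.075, 0.402], [0.403, 0.001, -0.915]]
wrist_force: [-0.3, -0.1, -3.4]
finger_gap: 0.0205
grip_force: 108.0
t 29.0 tip s,lat,down mm [163.09   0.39 -46.89] F tool [-1.49 -0.32  3.09] Mom tool [ 0.05 -0.67  0.04] gap 0.0205 R err deg [-0.05 -1.22 -0.  ]
wrist [[320.0, 130.0], [320.0, 82.0], [320.0, -30.0], [320.0, -158.0], [320.0, -226.0], [320.0, -364.0]]
  comps x,y,w,h,area [[243, 0, 160, 109, 16259], [296, 208, 51, 124, 5368], [6, 351, 70, 49, 2063], [466, 111, 25, 15, 298], [293, 109, 6, 1, 6], [345, 109, 5, 1, 5]]
scene [[281.0, 157.0], [278.0, 154.0], [270.0, 147.0], [263.0, 140.0], [260.0, 136.0], [251.0, 128.0]]
  comps x,y,w,h,area [[254, 255, 70, 59, 2354], [240, 161, 8, 16, 64], [35, 246, 21, 8, 62], [53, 75, 8, 7, 33], [243, 121, 3, 8, 8], [56, 84, 3, 5, 6]]
top [[254.0, 192.0], [247.0, 192.0], [235.0, 193.0], [222.0, 193.0], [216.0, 193.0], [199.0, 193.0]]
  comps x,y,w,h,area [[319, 247, 69, 59, 2257], [211, 184, 41, 20, 674], [432, 192, 16, 16, 198], [491, 163, 25, 18, 104], [173, 183, 7, 8, 28], [466, 297, 4, 4, 14]]
```

All three beads hang on the rod: the load rose about 2 N and the top view shows them from u=211 to 252, above and clear of the trough. Next I'll travel back tip-up at moderate speed.

```bash
python3 - <<'E'
from h import *
plan([((.50,.03,.30),Rt(90,22)),((.45,-.05,.36),Rt(60,20)),((.43,-.16,.36),Rt(27,16)),((.468,-.27,.25),Rt(-5.1,10))])
E
```

```text
d [0.1287, -0.2219, -0.8563] dr [-0.0095, -0.01, 0.0222] rows>=2.9
d [-0.2585, -0.25, -0.428] dr [-0.0597, -0.0109, 0.1556] rows>=2.8
d [-0.4946, 0.1884, -0.18] dr [-0.0567, -0.0216, 0.1744] rows>=3.1
d [-0.2289, 0.5763, 0.5065] dr [-0.0401, -0.0325, 0.1738] rows>=3.1
```

```bash

python3 -m handwheel '{"delta_pos":[[0,0,-0.05],[0.02,-0.03,-0.15],[0.05,-0.08,-0.3],[0.07,-0.13,-0.48],[0.1,-0.18,-0.66],[0.12,-0.21,-0.8],[0.13,-0.22,-0.856]],"dr":[[0,0,0],[-0.001,-0.001,0.003],[-0.003,-0.003,0.007],[-0.005,-0.005,0.011],[-0.007,-0.007,0.016],[-0.009,-0.009,0.02],[-0.0095,-0.01,0.022]]}' | head -2; python3 st.py | cut -c1-140
python3 -m handwheel '{"delta_pos":[[-0.03,-0.03,-0.05],[-0.08,-0.08,-0.13],[-0.13,-0.13,-0.22],[-0.18,-0.18,-0.3],[-0.23,-0.22,-0.38],[-0.26,-0.25,-0.43]],"dr":[[-0.007,-0.001,0.018],[-0.018,-0.003,0.047],[-0.03,-0.005,0.078],[-0.042,-0.008,0.109],[-0.053,-0.01,0.14],[-0.06,-0.011,0.156]]}' | head -2
python3 -m handwheel '{"delta_pos":[[-0.06,0.02,-0.02],[-0.16,0.06,-0.06],[-0.27,0.1,-0.1],[-0.38,0.15,-0.14],[-0.46,0.18,-0.17],[-0.5,0.19,-0.18]],"dr":[[-0.007,-0.003,0.021],[-0.018,-0.007,0.056],[-0.03,-0.012,0.096],[-0.043,-0.017,0.135],[-0.053,-0.02,0.164],[-0.057,-0.022,0.174]]}' | head -2
python3 -m handwheel '{"delta_pos":[[-0.03,0.07,0.06],[-0.07,0.18,0.16],[-0.12,0.3,0.26],[-0.17,0.42,0.37],[-0.21,0.53,0.46],[-0.23,0.576,0.506],[-0.23,0.576,0.506],[-0.23,0.576,0.506]],"dr":[[-0.005,-0.004,0.021],[-0.013,-0.01,0.055],[-0.021,-0.017,0.092],[-0.029,-0.024,0.128],[-0.037,-0.03,0.16],[-0.04,-0.0325,0.174],[-0.04,-0.0325,0.174],[-0.04,-0.0325,0.174]]}'
python3 - <<'E'
from h import *
c=snap('wrist','w9');snap('top','t9');snap('scene','s9')
for n in ('wC','w8','w9'):
    im=load(n)['image'];g=cv2.cvtColor(im,cv2.COLOR_BGR2HSV)[...,1]
    r=[(v,int(x.min()),int(x.max())) for v in range(118,160,4) for x in [np.where(g[v,265:375]<40)[0]+265] if len(x)];print(n,r)
    # grip front border (brass ring) along column 320
    print('   col320 hue rows',[ (v,im[v,320].tolist()) for v in range(184,222,4)])
plan([((.4685,-.2694,.12),Rt(-5.1,4)),((.4685,-.2694,.0489),Rt(-5.1,-1.2))])
E
```

```text
t: 30.02
position: [0.501, 0.0294, 0.304]
t 30.02 tip s,lat,down mm [ 194.67  -29.82 -213.22] F tool [-1.48  0.2   2.9 ] Mom tool [-0.03 -0.63 -0.02] gap 0.0207 R err deg [-2.04 -3.1
t: 30.78
position: [0.45, -0.0506, 0.3611]
t: 31.52
position: [0.4298, -0.1615, 0.36]
t: 32.52
position: [0.4681, -0.2711, 0.251]
tool_rot: [[0.981, -0.087, 0.174], [-0.086, -0.996, -0.017], [0.175, 0.002, -0.985]]
wrist_force: [-0.3, -0.2, -1.7]
finger_gap: 0.0207
grip_force: 107.9
wC [(118, 302, 339), (122, 302, 338), (126, 302, 339), (130, 277, 364), (134, 273, 367), (138, 273, 367), (142, 273, 366), (146, 275, 373), (150, 282, 357), (154, 302, 338), (158, 303, 338)]
   col320 hue rows [(184, [131, 128, 134]), (188, [138, 134, 139]), (192, [140, 136, 142]), (196, [141, 137, 143]), (200, [139, 136, 141]), (204, [41, 99, 135]), (208, [31, 127, 181]), (212, [30, 122, 173]), (216, [21, 52, 95]), (220, [29, 68, 129])]
w8 [(118, 302, 338), (122, 302, 338), (126, 301, 339), (130, 280, 362), (134, 273, 367), (138, 273, 367), (142, 273, 367), (146, 274, 366), (150, 284, 355), (154, 303, 338), (158, 303, 338)]
   col320 hue rows [(184, [134, 132, 137]), (188, [136, 132, 139]), (192, [134, 132, 137]), (196, [135, 131, 138]), (200, [137, 134, 139]), (204, [38, 99, 139]), (208, [30, 123, 176]), (212, [31, 120, 169]), (216, [19, 49, 90]), (220, [27, 67, 127])]
w9 [(130, 278, 362), (134, 273, 367), (138, 273, 366), (142, 273, 366), (146, 275, 365), (150, 283, 352), (154, 303, 338), (158, 303, 338)]
   col320 hue rows [(184, [75, 73, 77]), (188, [73, 71, 76]), (192, [75, 74, 77]), (196, [76, 75, 78]), (200, [75, 74, 77]), (204, [19, 66, 94]), (208, [14, 68, 99]), (212, [18, 65, 95]), (216, [14, 37, 64]), (220, [19, 45, 84])]
d [-0.1155, -0.0122, 0.6481] dr [0.0008, -0.0341, 0.0003] rows>=2.1
d [-0.0248, 0.0, 0.3546] dr [0.0, -0.0289, 0.0] rows>=1.1
```

```bash
python3 - <<'E'
from h import *
o=observe();p=o['position'];R=o['tool_rot'];print(o['t'],o['wrist_force'],(R.T@o['moment']).round(2))
Rr=R@Ro.from_rotvec([0,np.radians(1.2),0]).as_matrix();g=p+R@[0,0,-.051]
for n in ('t9','s9'):
    cam=load(n);im=cam['image'].astype(float);m=((im[...,2]>1.6*im[...,1])&(im[...,2]>40)).astype(np.uint8)
    print(n,proj(cam,[g+Rr@[x,0,0] for x in (.064,.083,.121,.159,.178,.226)]).round(0).tolist())
    k,l,s,_=cv2.connectedComponentsWithStats(m);print(sorted(s[1:].tolist(),key=lambda r:-r[4])[:7])
    # profile along the rod axis, off-centre by 14 mm
    xs=np.arange(.05,.24,.004);q=proj(cam,g+np.c_[xs,0*xs+.014,0*xs-.024]@Rr.T).astype(np.float32)
    s=cv2.remap(im.astype(np.float32),q[:,0][None],q[:,1][None],cv2.INTER_LINEAR)[0];print([(round(x*1e3),round(float(a),1)) for x,a in zip(xs,s[:,2]/(s[:,1]+1))])
E
```

```text
32.675 [-0.12274241 -0.73977091 -2.879056  ] [ 0.02 -0.46  0.01]
t9 [[389.0, 195.0], [390.0, 189.0], [391.0, 175.0], [393.0, 161.0], [394.0, 154.0], [396.0, 137.0]]
[[346, 262, 42, 44, 967], [380, 152, 23, 42, 752], [319, 246, 35, 42, 678], [488, 150, 31, 33, 418], [432, 192, 16, 18, 219], [123, 178, 10, 14, 49], [171, 180, 11, 11, 47]]
[(50, 1.1), (54, 1.1), (58, 1.1), (62, 1.0), (66, 1.0), (70, 1.1), (74, 1.5), (78, 1.7), (82, 1.8), (86, 1.7), (90, 1.8), (94, 1.7), (98, 1.8), (102, 1.9), (106, 1.8), (110, 1.7), (114, 1.7), (118, 1.7), (122, 1.7), (126, 1.9), (130, 1.7), (134, 1.7), (138, 1.8), (142, 1.6), (146, 1.4), (150, 1.4), (154, 1.7), (158, 1.7), (162, 1.7), (166, 1.7), (170, 1.8), (174, 1.8), (178, 1.7), (182, 1.7), (186, 1.3), (190, 1.1), (194, 1.1), (198, 1.0), (202, 1.0), (206, 1.0), (210, 1.0), (214, 1.1), (218, 1.1), (222, 1.0), (226, 1.0), (230, 1.0), (234, 1.0), (238, 1.0)]
s9 [[366.0, 169.0], [370.0, 166.0], [380.0, 159.0], [389.0, 153.0], [394.0, 150.0], [405.0, 142.0]]
[[254, 255, 70, 59, 2390], [386, 142, 16, 16, 80], [35, 246, 21, 8, 67], [240, 161, 8, 16, 66], [376, 146, 12, 16, 60], [366, 153, 10, 13, 33], [89, 115, 7, 6, 25]]
[(50, 1.0), (54, 1.0), (58, 1.1), (62, 1.5), (66, 1.6), (70, 1.5), (74, 1.5), (78, 1.6), (82, 1.5), (86, 1.6), (90, 1.6), (94, 1.5), (98, 1.5), (102, 1.5), (106, 1.5), (110, 1.6), (114, 1.5), (118, 1.6), (122, 1.6), (126, 1.6), (130, 1.6), (134, 1.5), (138, 1.5), (142, 1.5), (146, 1.5), (150, 1.6), (154, 1.7), (158, 1.5), (162, 1.6), (166, 1.6), (170, 1.6), (174, 1.6), (178, 1.6), (182, 1.3), (186, 1.0), (190, 1.0), (194, 1.0), (198, 1.0), (202, 1.0), (206, 1.0), (210, 1.0), (214, 1.0), (218, 1.0), (222, 1.0), (226, 1.0), (230, 1.0), (234, 1.0), (238, 1.0)]
```

All three beads are on the rod, packed against the collar (64–180 mm). Now lower into the forks.

```bash

python3 -m handwheel '{"delta_pos":[[-0.01,0,0.06],[-0.03,-0.005,0.17],[-0.06,-0.01,0.32],[-0.08,-0.012,0.46],[-0.1,-0.012,0.57],[-0.115,-0.012,0.63],[-0.115,-0.012,0.648],[-0.115,-0.012,0.648]],"dr":[[0,-0.002,0],[0,-0.008,0],[0,-0.015,0],[0,-0.023,0],[0,-0.03,0],[0,-0.034,0],[0.001,-0.034,0],[0.001,-0.034,0]]}'
python3 - <<'E'
from h import *
plan([((.4685,-.2694,.058),Rt(-5.1,1)),((.4685,-.2694,.0495),Rt(-5.1,-1.2))])
E
```

```text
t: 33.67
position: [0.4684, -0.2697, 0.1193]
tool_rot: [[0.994, -0.089, 0.069], [-0.089, -0.996, -0.005], [0.069, -0.001, -0.998]]
wrist_force: [0.4, -0.6, -3.5]
finger_gap: 0.0203
grip_force: 107.9
d [-0.021, -0.001, 0.3059] dr [-0.0003, -0.0165, -0.0] rows>=1.0
d [-0.0007, 0.0, 0.0425] dr [0.0, -0.0122, 0.0] rows>=0.2
```

```bash

python3 -m handwheel '{"delta_pos":[[0,0,0.04],[-0.005,0,0.1],[-0.01,0,0.17],[-0.015,0,0.24],[-0.021,0,0.29],[-0.021,0,0.306],[-0.021,0,0.306]],"dr":[[0,-0.002,0],[0,-0.005,0],[0,-0.009,0],[0,-0.013,0],[0,-0.0165,0],[0,-0.0165,0],[0,-0.0165,0]]}'
python3 -m handwheel '{"delta_pos":[[0,0,0.01],[0,0,0.02],[0,0,0.03],[0,0,0.037],[0,0,0.0425],[0,0,0.0425],[0,0,0.0425]],"dr":[[0,-0.002,0],[0,-0.005,0],[0,-0.008,0],[0,-0.011,0],[0,-0.0122,0],[0,-0.0122,0],[0,-0.0122,0]]}'
python3 - <<'E'
from h import *
o=observe();R=o['tool_rot'];print((R.T@o['moment']).round(2))
for n in ('scene','top'): snap(n,n[0]+'10')
r=lambda im,x,y,w,h,s:cv2.resize(im[y:y+h,x:x+w],None,fx=s,fy=s,interpolation=cv2.INTER_CUBIC)
a=r(load('s10')['image'],325,180,100,95,4);b=r(load('t10')['image'],340,140,80,95,4)
cv2.imwrite('pics/fin.png',np.hstack([a,b]))
E
```

```text
t: 34.55
position: [0.4683, -0.2694, 0.0576]
tool_rot: [[0.996, -0.089, 0.017], [-0.089, -0.996, -0.0], [0.017, -0.001, -1.0]]
wrist_force: [-0.0, -0.4, -3.2]
finger_gap: 0.0203
grip_force: 107.9
t: 35.42
position: [0.4692, -0.2686, 0.0501]
tool_rot: [[0.996, -0.088, -0.02], [-0.088, -0.996, 0.004], [-0.021, -0.002, -1.0]]
wrist_force: [-0.7, 7.3, 5.8]
finger_gap: 0.0207
grip_force: 109.6
[ 1.07 -0.24 -0.28]
```

View pics/fin.png

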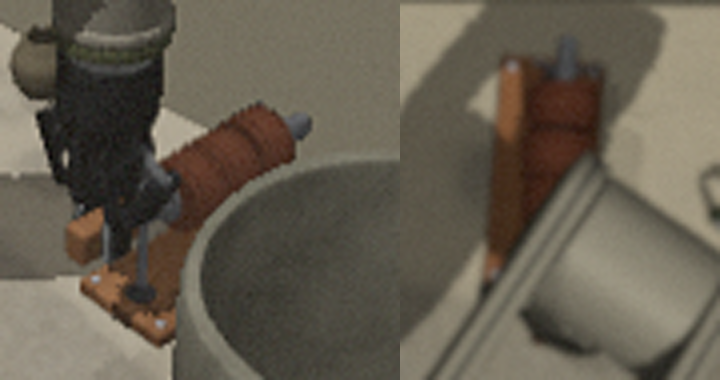

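The picture shows the beads hanging between the forks, with the tip past the far fork at panel (300,125) and the wires under the bar. The wrist load matches the one at the original grasp. I'll relax the grip, open and retreat upwards.

```bash

python3 -m handwheel '{"delta_pos":[[0,0,0],[0,0,0],[0,0,0],[0,0,0]],"dr":[[0,0,0],[0,0,0],[0,0,0],[0,0,0]]}' -1 20
python3 -m handwheel '{"delta_pos":[[0,0,0],[0,0,0],[0,0,0],[0,0,0],[0,0,0],[0,0,0],[0,0,0],[0,0,0]],"dr":[[0,0,0],[0,0,0],[0,0,0],[0,0,0],[0,0,0],[0,0,0],[0,0,0],[0,0,0]]}' 1
python3 -m handwheel '{"delta_pos":[[0,0,-0.04],[0,0,-0.12],[0,0,-0.25],[0,0,-0.45],[0,0,-0.65],[0,0,-0.85],[0,0,-0.95],[0,0,-0.95]],"dr":[[0,0,0],[0,0,0],[0,0,0],[0,0,0],[0,0,0],[0,0,0],[0,0,0],[0,0,0]]}'
python3 -m handwheel '{"delta_pos":[[-0.1,-0.2,-0.1],[-0.2,-0.4,-0.2],[-0.3,-0.6,-0.2],[-0.4,-0.8,-0.2],[-0.4,-0.95,-0.2],[-0.4,-0.95,-0.2],[-0.4,-0.95,-0.2]],"dr":[[0,0,0],[0,0,0],[0,0,0],[0,0,0],[0,0,0],[0,0,0],[0,0,0]]}'
python3 - <<'E'
from h import *
s=snap('scene','s11');t=snap('top','t11')
g0=np.array([.468,-.270,.1]);y=np.radians(-5);d=np.array([np.cos(y),np.sin(y),0]);n=np.array([-d[1],d[0],0])
for c in (s,t):
    im=c['image'].astype(np.float32)
    for lat,up,nm in ((.014,.026,'bead'),(-.014,.026,'bead'),(0,.008,'axis')):
        xs=np.arange(-.04,.244,.006);q=proj(c,g0+xs[:,None]*d+lat*n+[0,0,up]).astype(np.float32)
        v=cv2.remap(im,q[:,0][None],q[:,1][None],cv2.INTER_LINEAR)[0];print(nm,' '.join('%d:%.1f'%(x*1e3,a) for x,a in zip(xs,v[:,2]/(v[:,1]+1))))
r=lambda im,x,y,w,h,k:cv2.resize(im[y:y+h,x:x+w],None,fx=k,fy=k,interpolation=cv2.INTER_CUBIC)
cv2.imwrite('pics/end.png',np.hstack([r(s['image'],325,180,100,95,4),r(t['image'],340,140,80,95,4)]))
E
```

```text
t: 36.02
position: [0.4692, -0.2686, 0.0501]
tool_rot: [[0.996, -0.088, -0.02], [-0.088, -0.996, 0.004], [-0.021, -0.002, -1.0]]
wrist_force: [-0.4, 6.5, 4.9]
finger_gap: 0.0201
grip_force: 109.6
t: 37.02
position: [0.4684, -0.2694, 0.0492]
tool_rot: [[0.996, -0.089, -0.021], [-0.089, -0.996, 0.003], [-0.021, -0.001, -1.0]]
wrist_force: [0.9, 0.0, -0.7]
finger_gap: 0.0853
grip_force: 0.0
t: 38.02
position: [0.4733, -0.2706, 0.2412]
tool_rot: [[0.996, -0.089, -0.018], [-0.089, -0.996, 0.001], [-0.018, 0.001, -1.0]]
wrist_force: [-0.8, -0.5, -0.8]
finger_gap: 0.0854
grip_force: 0.0
t: 38.9
position: [0.41, -0.074, 0.2797]
tool_rot: [[0.996, -0.089, -0.023], [-0.089, -0.996, 0.003], [-0.024, -0.001, -1.0]]
wrist_force: [0.0, -0.2, 0.8]
finger_gap: 0.0855
grip_force: 0.0
bead -40:1.0 -34:1.0 -28:1.0 -22:1.1 -16:1.1 -10:1.1 -4:1.1 1:1.0 7:1.0 13:1.0 19:1.1 25:1.1 31:1.0 37:1.0 43:1.1 49:1.1 55:1.0 61:1.1 67:1.2 73:1.1 79:1.2 85:1.2 91:1.3 97:1.2 103:1.4 109:1.4 115:1.4 121:1.4 127:1.4 133:1.4 139:1.5 145:1.5 151:1.5 157:1.6 163:1.6 169:1.6 175:1.6 181:1.5 187:1.2 193:1.0 199:1.0 205:1.0 2
[... 1191 characters left out ...]
-16:1.1 -10:1.1 -4:1.1 1:1.1 7:1.1 13:1.1 19:1.3 25:1.3 31:1.5 37:1.4 43:1.1 49:1.3 55:1.4 61:1.3 67:1.5 73:1.7 79:1.8 85:1.8 91:1.8 97:1.7 103:1.7 109:1.8 115:1.8 121:1.7 127:1.8 133:1.8 139:1.8 145:1.7 151:1.7 157:1.7 163:1.8 169:1.7 175:1.8 181:1.7 187:1.5 193:1.2 199:1.1 205:1.1 211:1.1 217:1.1 223:1.1 229:1.1 235:1.1 241:1.0
axis -40:1.1 -34:1.0 -28:1.2 -22:1.4 -16:1.5 -10:1.5 -4:1.5 1:1.5 7:1.5 13:1.5 19:1.5 25:1.5 31:1.3 37:1.1 43:1.0 49:1.0 55:1.0 61:1.0 67:1.1 73:1.6 79:1.8 85:1.7 91:1.8 97:1.7 103:1.7 109:1.8 115:1.7 121:1.8 127:1.7 133:1.8 139:1.7 145:1.7 151:1.7 157:1.8 163:1.7 169:1.8 175:1.7 181:1.7 187:1.7 193:1.1 199:1.0 205:1.0 211:1.0 217:1.0 223:1.0 229:1.0 235:1.1 241:1.0
```

```bash
python3 - <<'E'
from h import *
for a,b,(x,y,w,h) in (('scene0','s11',(392,200,22,20)),('scene0','s11',(338,225,16,22)),('top0','t11',(372,145,20,10)),('top0','t11',(366,208,20,22))):
    A,B=load(a)['image'],load(b)['image'];T=A[y:y+h,x:x+w]
    r=cv2.matchTemplate(B[y-6:y+h+6,x-6:x+w+6],T,cv2.TM_CCOEFF_NORMED);_,m,_,l=cv2.minMaxLoc(r);print(a,(x,y),'shift px',l[0]-6,l[1]-6,'score',round(m,2))
E
```

```text
scene0 (392, 200) shift px 2 -1 score 0.58
scene0 (338, 225) shift px 0 0 score 0.76
top0 (372, 145) shift px 0 -1 score 0.69
top0 (366, 208) shift px 0 0 score 0.99
```

The grip is back at its original pixel, the tip lies in line, and the beads sit between the forks at about 66–183 mm. Handing in.

```bash
python3 -c "
from rig import env
print(env.close_job())"
```

```text
the job is handed in; nothing more can be done
None
```

The job is handed in at about 39 s and the verdict was not shown: the rod went through all three beads until its collar bore on the end board (about 11 N), and by the last camera check it lies in both forks with the beads between them and the gripper clear.

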